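Stow laser modules in the screw-capped dry canister

TASK

Put the gold laser modules lying on the bench away in the dry canister. First draw the locking pin out of its bore and park it upright in the notch of the small bracket, collar resting on the bracket, and let go of it; then unscrew the cap and swing it well aside on its arm, put every module inside the canister, swing the cap back over the mouth and screw it down fully home. The pin stays parked, and everything else on the bench stays where it is.

Things in the scene. Friction and masses are not known exactly. Their poses are not given: they have to be found in the camera images.
- can: fixed round aluminium canister, outer diameter 110, inner 102, rim 55 mm high; origin: centre of its underside on the bench, z up. On its +y side stands the post of the cap's arm. At x -29, y -80 mm (85 mm from the centre) a steel boss 30 x 30 x 36 mm high has an upright 11 mm bore, in which the locking pin stands at the start
- can_in (a point): centre of the canister's inner floor, 5 mm above the bench, axes as the canister
- can_pivot (a point): foot, on the bench, of the upright axis on which the cap's arm swings, 80 mm along +y of the canister's centre; the post is 18 mm thick, 86 mm high with the arm's 24 mm hub
- cap_bar (a point): grip point on the cap's axis: middle of the wing bar on top, 56 mm long (x), 14 wide (y), 28 high (14 up and down), z up; 102 mm above the bench when home, 111 unscrewed. The arm's upper face lies below it at 85 mm. The cap is a black disc, diameter 120, top at 66 mm when home; a rim lug (to 95 mm from the axis, 49 to 61 mm high) bears on the locking pin if unscrewed with the pin in
- cap (a joint): twist of the screw cap on its arm, rad: 0 screwed fully home (the start); unscrews counter-clockwise seen from above to a stop at 2.6, rising 3.5 mm per rad; friction 0.12 N m. Below 1.8 its plug is in the mouth and the arm cannot swing; swung out, it must stay above 1.8 until back over the mouth. Turn it by the wing bar in several bites
- cap_arm (a joint): swing of the arm that carries the cap, rad: 0 over the mouth (the start, a stop), counter-clockwise seen from above to a stop at 1.8; from 1.4 the mouth is clear. Stays where left (friction 0.25 N m). Cap axis 80 mm from the pivot. When swinging it by the bar, turn the gripper along with the arm, else the cap twists
- pin: loose locking pin, 50 g, upright in the boss's bore at the start. Origin: its tip (lower end), z towards the head. Shank 8 mm diameter; collar 20 mm diameter from 30 to 35 mm above the tip, its underside resting on the boss; stem 8 mm; round black knob, 18 mm diameter, from 64 to 90 mm above the tip, to grip. It must rise 30 mm to leave the bore
- notch (a point): seat of the U notch in a small fixed bracket (50 x 56 mm), at the top face of its plate, 45 mm above the bench; plate 8 mm thick, 31 mm free below it. Notch 13 mm wide, open above and to -x of this point (mouth 20 mm off), closed end 8 mm to +x. Parked, the pin's shank hangs in the notch, collar resting on the plate, tip 30 mm below this point
- module1: gold-coloured laser module, a block 30 (x) x 20 (y) x 14 mm high (z) with a pale lid; snout stub at +x and thin leads at the sides are for show only; 25 to 50 g; origin: centre of its underside, z up at the start, when it lies on the bench. 2 to 4 of the four are there in any start
- module2: gold-coloured laser module, a block 30 (x) x 20 (y) x 14 mm high (z) with a pale lid; snout stub at +x and thin leads at the sides are for show only; 25 to 50 g; origin: centre of its underside, z up at the start, when it lies on the bench. 2 to 4 of the four are there in any start
- module3: gold-coloured laser module, a block 30 (x) x 20 (y) x 14 mm high (z) with a pale lid; snout stub at +x and thin leads at the sides are for show only; 25 to 50 g; origin: centre of its underside, z up at the start, when it lies on the bench. 2 to 4 of the four are there in any start
- module4: gold-coloured laser module, a block 30 (x) x 20 (y) x 14 mm high (z) with a pale lid; snout stub at +x and thin leads at the sides are for show only; 25 to 50 g; origin: centre of its underside, z up at the start, when it lies on the bench. 2 to 4 of the four are there in any start
- dropper: bystander: small white bottle 28 mm diameter, 75 mm high; origin under its centre
- driver: bystander: screwdriver lying along its x, 150 mm long; origin under its middle
- dish: bystander: small glass dish 60 mm diameter, 16 mm high; origin under its centre
- weight: bystander: small steel weight 32 mm diameter, 36 mm high; origin under its centre
- eraser: bystander: dark rubber block 45 x 20 x 12 mm; origin under its centre
There are look-alikes about, which are no part of the job. Of the things that look like the part that bears notch, the largest one is meant.

How it is judged:
By the outcome, as a careful person would: the job done as asked, in the order asked, and still so for the second after the job is handed in, with the robot touching nothing.
Of module1, module2, module3, module4 only 2 to 4 are there at a start; the rules pass over those that are not, and their reading is None.
At some moment in a run one of module1, module2, module3, module4 may be knocked a few centimetres aside while the robot is not near it.
It also fails if it takes over 210 s, if anything falls off the work surface, if the arm or the gripper's body presses on something with over 40 N, if the wrist force passes 120 N, or if a joint passes its speed limit or range.

ROBOT

A 6-joint arm with a two-finger parallel gripper is mounted at the origin on the work surface. World frame = base frame: x ahead of the robot, y to its left, z up, the work surface at z = 0. Lengths are in m, angles in rad, forces in N, time in s.
With the tool pointing down it reaches from about 0.35 to 0.775 m from the base axis. Payload 7.3 kg.
Tool frame: the origin (TCP) lies between the finger pads; the fingertips stand 14 mm ahead of it and the grasp point (between the pads) lies 5 mm behind it; z points along the fingers, y is the line along which they close (so a half turn about z gives the same grasp; the last joint's range is limited). The gripper opens to 92 mm and grips with 3 to 60 N. Pads are 19 mm wide; open, the fingers measure 130 mm over their backs; the gripper's body (75 mm by 190 mm) begins 47 mm behind the grasp point.
Start: joints at [1.094, 0.342, 1.524, -0, 1.275, -0.146], TCP at [0.171, 0.497, 0.213] pointing down, gripper open.
Joint ranges: [-2.53, 2.53], [-0.77, 2.02], [0.04, 2.7], [-1, 4.14], [0.28, 2.66], [-3.11, 3.11]. Speed limits (rad/s): [2.57, 2.57, 3.14, 3.14, 3.14, 3.14].

INTERFACE

Orientations are given as [roll, pitch, yaw] about the fixed x, y, z axes, in that order (R = Rz(yaw) Ry(pitch) Rx(roll)).
In Python, from cell import robot, eyes gives the robot as it stands. The module is installed in compiled form; this text tells all that it offers.
- The arm moves only by the shell command python3 -m handwheel 'ROWS' [FORCE]. ROWS is JSON, one flat list of numbers, 5 for each row, row after row: the shift along the world's x, y, z in mm, then the turn about the world's z in rad, then the opening, from 0 (shut) to 1 (fully open). In form: [x, y, z, spin, jaw, x, y, z, spin, jaw, ...]. A call has 1 to 8 rows; each row shifts and turns the commanded pose from where the row before left it; what a row does not reach is not made up. A row lasts 1/10 s, in which the tool goes at most 50 mm and 8.59 degrees, less where a joint would pass 70% of its speed; a pose out of reach is approached as far as the arm can. A call with a gripper value outside its range is refused whole. The fingers move at their own pace and stop on an object; FORCE is the grip in N (left out, the last holds). Time passes only in rows, so rows that do not move let the fingers close. It gives the time, the measured TCP pose, the force, the opening and the grip force at its end, in the units of the state.
- robot.observe(): the state, without advancing time (a new reading comes with each control period).
- eyes.read_camera(name): name is "side" or "top"; returns (picture, depth): 384x512x3 uint8, blue, green, red; 384x512 float32, m along the optical axis (not along the pixel's ray), 0 where there is no reading.
- eyes.calibration(name): a dict with "fx", "fy", "cx", "cy" (pixels), "world_to_cam" (4x4, takes a point from world to camera coordinates). Camera axes: x right, y down, z forward; pixel columns grow to the right and rows downward; lengths in m; the calibration is good to about 2 mm. A picture is of the moment at which its call begins. calibration takes no time and is no camera call.
- robot.hand_in(): hands the job in; it is judged then, once.
The state is a dict: "time": time; "qpos": joint angles; "qvel": joint speeds; "joint_efforts": joint torques, N m; "tool_pos": TCP position; "tool_rot": TCP orientation; "contact_force": force on the tool from outside, world axes, zero at the start; "torque": the same for the moment, N m; "opening": finger opening in m; "grip_force": force on a finger pad.
Only numpy, scipy, OpenCV 4.12 (cv2) and the standard library are available. Lean on these libraries where they do the work, as an engineer would, in place of code of your own. Each camera call takes 0.05 s, during which the arm holds its last target. There are 200 camera calls.

## Working session

There is one attempt and no reset: what is moved stays moved. The work goes in short steps, Python scripts to look and compute and a shell command to move; the robot and the scene stay as the last step left them, time stands still between calls to the robot, and variables do not carry over. Pictures are saved under pics/ and viewed, at most 14 in all, crops included, and the job is handed in when it is done.

```bash
mkdir -p pics
cat > h.py <<'E'
import numpy as np,cv2
from cell import robot,eyes
def shot(n,tag):
    p,d=eyes.read_camera(n); cv2.imwrite(f'pics/{tag}.png',p); np.save(f'pics/{tag}.npy',d); return p,d
def world(n,d,u,v):
    c=eyes.calibration(n); z=d[v,u]; P=np.array([(u-c['cx'])/c['fx']*z,(v-c['cy'])/c['fy']*z,z,1])
    return (np.linalg.inv(c['world_to_cam'])@P)[:3]
def cloud(n,d):
    c=eyes.calibration(n); v,u=np.mgrid[:384,:512]
    P=np.stack([(u-c['cx'])/c['fx']*d,(v-c['cy'])/c['fy']*d,d,np.ones_like(d)],-1)
    W=(P@np.linalg.inv(c['world_to_cam']).T)[...,:3]; W[d==0]=np.nan; return W
E
python3 - <<'E'
from h import *
a,_=shot('top','t0'); b,_=shot('side','s0')
cv2.imwrite('pics/t0b.png',cv2.resize(a,(800,600),interpolation=2)); cv2.imwrite('pics/s0b.png',cv2.resize(b,(800,600),interpolation=2))
for n in('top','side'):
    c=eyes.calibration(n); print(n,c['fx'],np.linalg.inv(c['world_to_cam']).round(3))
print(robot.observe())
E
```

```text
top 450.7916456040005 [[ 0.003 -0.998  0.059  0.452]
 [-1.    -0.002  0.015  0.026]
 [-0.015 -0.059 -0.998  1.106]
 [ 0.     0.     0.     1.   ]]
side 453.35741562456633 [[ 0.814 -0.447  0.371  0.148]
 [-0.581 -0.628  0.517 -0.509]
 [ 0.002 -0.636 -0.771  0.894]
 [ 0.     0.     0.     1.   ]]
{'time': 0.1, 'qpos': array([ 1.09400625e+00,  3.42658561e-01,  1.52489596e+00,  3.04250014e-05,
        1.27540508e+00, -1.45988767e-01]), 'qvel': array([-0.00056577, -0.00078026, -0.00330441, -0.00104158, -0.00020896,
       -0.00065434]), 'joint_efforts': array([ 1.06136962e-03, -4.32003629e+01, -2.44694334e+01,  7.18635810e-02,
        5.25584165e-02, -4.30656598e-05]), 'tool_pos': array([0.17031294, 0.49621562, 0.21242052]), 'tool_rot': array([-3.14024448e+00, -2.27636509e-04,  2.81078231e+00]), 'contact_force': array([-0.10802585,  0.3537594 , -0.0908756 ]), 'torque': array([ 0.01833728, -0.0243213 , -0.04482466]), 'grip_force': 0.0, 'opening': 0.09194477491327825}
```

View pics/t0b.png

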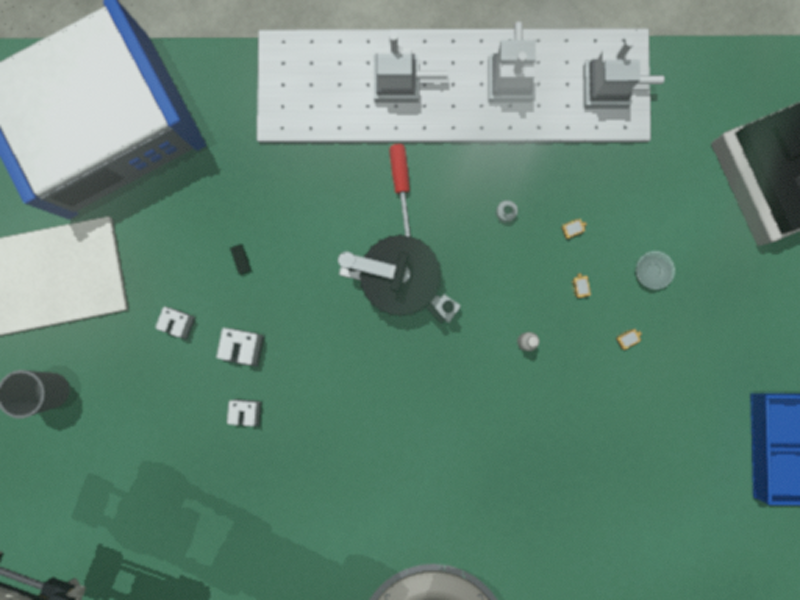

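View pics/s0b.png

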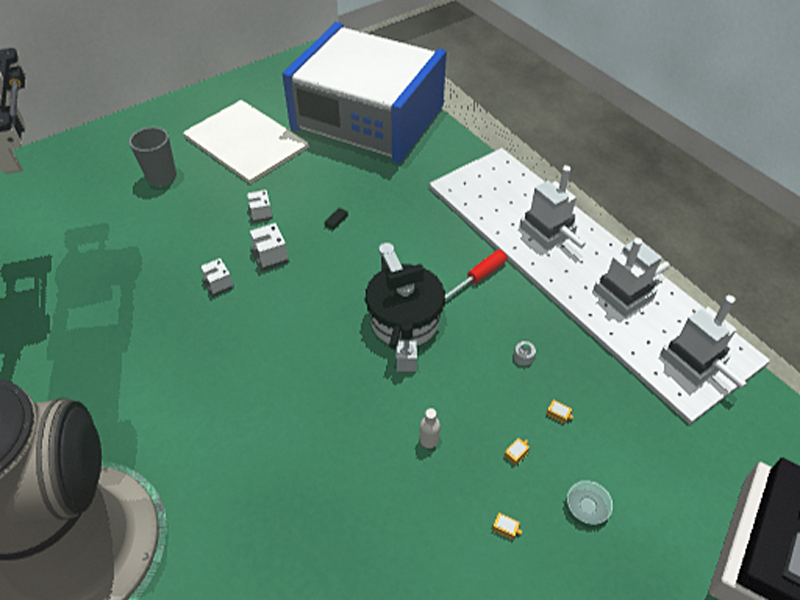

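Bracket candidates in the top view (800x600): (175,322), (240,347) and (243,413). The one at (240,347) is the largest. The pin is on the boss at (447,305). Modules are at (574,229), (582,287) and (629,339). The dropper, weight, dish, eraser and driver are bystanders. I'll check the choice in a close crop.

Run:
```python
from h import *
t=cv2.imread('pics/t0.png'); s=cv2.imread('pics/s0.png')
r=lambda im,u,v,w,h:cv2.resize(im[v:v+h,u:u+w],(400,300),interpolation=2)
m=np.vstack([np.hstack([r(t,96,180,80,60+0),r(t,208,144,100,75)]),np.hstack([r(s,120,115,80,60),r(s,220,145,100,75)])])
cv2.imwrite('pics/m1.png',m)
W=cloud('top',np.load('pics/t0.npy'))
# modules
hsv=cv2.cvtColor(t,cv2.COLOR_BGR2HSV)
k=cv2.inRange(hsv,(12,90,90),(30,255,255)); k=cv2.morphologyEx(k,cv2.MORPH_CLOSE,np.ones((9,9)))
n,l,st,c=cv2.connectedComponentsWithStats(k)
for i in range(1,n):
    if st[i,4]>30:
        q=(l==i)&(W[...,2]>.009); P=W[q]; rc=cv2.minAreaRect((P[:,:2]*1000).astype(np.float32))
        print(c[i].round(1),st[i,4],np.nanmedian(P,0).round(4),rc)
def blob(u,v,R,z0,z1):
    q=np.zeros((384,512),bool); q[v-R:v+R,u-R:u+R]=1; q&=(W[...,2]>z0)&(W[...,2]<z1); P=W[q]
    return P
P=blob(256,176,36,.055,.07); print('cap',len(P)); print(cv2.minEnclosingCircle((P[:,:2]*1000).astype(np.float32)),np.median(P[:,2]))
P=blob(220,168,14,.08,.12); print('post',P.mean(0),P.max(0),P.min(0))
P=blob(286,196,12,.07,.12); print('pin',len(P),P.mean(0),P.max(0),P.min(0))
P=blob(153,222,22,.04,.055); print('br',len(P),cv2.minAreaRect((P[:,:2]*1000).astype(np.float32)),np.median(P[:,2]))
P=blob(256,172,12,.1,.13); print('bar',len(P),cv2.minAreaRect((P[:,:2]*1000).astype(np.float32)),P.mean(0))
for nm,u,v,R in(('weight',324,135,10),('dropper',339,219,10),('dish',419,173,16),('eraser',154,166,14)):
    P=blob(u,v,R,.008,.1); print(nm,P.mean(0).round(3),P.max(0).round(3),P.min(0).round(3))
```

```text
[370.6 183.3] 41 [ 0.546  -0.2281  0.0131] ((545.6273193359375, -230.0268096923828), (33.00141906738281, 18.78516387939453), 8.651022911071777)
[402.  216.2] 102 [ 0.4649 -0.2999  0.0137] ((464.4205322265625, -302.8680114746094), (19.48698616027832, 32.94525146484375), 31.97269058227539)
cap 1774
((544.783935546875, 38.24252700805664), 77.45358276367188) 0.06555621341622953
post [0.57438873 0.11965303 0.08525224] [0.58857294 0.13820934 0.08983209] [0.56079813 0.10128859 0.08057266]
pin 53 [ 0.50892726 -0.01957201  0.09509807] [ 0.51719681 -0.01191581  0.10051689] [ 0.50137226 -0.02763416  0.07615522]
br 365 ((451.06097412109375, 296.6484069824219), (53.221580505371094, 44.87445068359375), 79.31071472167969) 0.04496273481275903
bar 149 ((559.0721435546875, 49.376129150390625), (14.055371284484863, 51.3233528137207), 75.86021423339844) [0.55928919 0.04930289 0.11505374]
weight [ 0.66  -0.114  0.021] [ 0.676 -0.1    0.028] [ 0.647 -0.129  0.009]
dropper [ 0.459 -0.141  0.052] [ 0.472 -0.131  0.08 ] [ 0.445 -0.157  0.008]
dish [ 0.57  -0.346  0.013] [ 0.598 -0.314  0.021] [ 0.542 -0.373  0.008]
eraser [0.587 0.302 0.012] [0.611 0.318 0.017] [0.566 0.288 0.008]
```

View pics/m1.png

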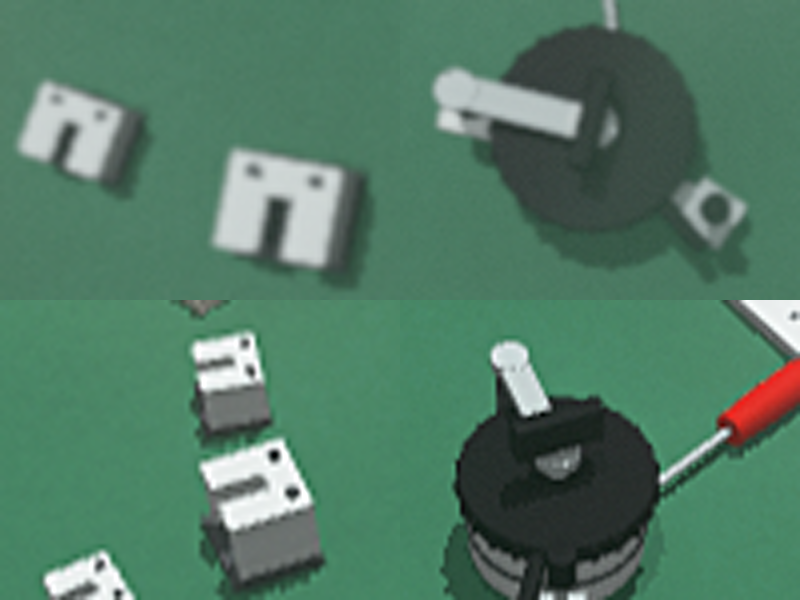

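The crop confirms the largest bracket, with its mouth facing the robot and its slot at crop (278,200)-(270,262). The pin knob is at (715,210), the hub at (455,88), and the bar lies across the arm's end. Now I'll refine the poses.

```bash
cat >> h.py <<'E'
from scipy.optimize import least_squares
def win(W,u,v,R,z0,z1):
    q=np.zeros((384,512),bool); q[v-R:v+R+1,u-R:u+R+1]=1; q&=(W[...,2]>z0)&(W[...,2]<z1); return W[q]*1000
def mods(W,t,uv):
    for u,v in uv:
        P=win(W,u,v,11,.0085,.025)
        c,s,a=cv2.minAreaRect(P[:,:2].astype(np.float32)); 
        m=P[:,:2].mean(0); w,V=np.linalg.eigh(np.cov((P[:,:2]-m).T)); L=V[:,1]
        print('mod',(u,v),len(P),'mean',m.round(1),'rect',np.round(c,1),np.round(s,1),'yaw',np.round(np.arctan2(L[1],L[0]),3),'z',np.median(P[:,2]).round(1))
E
python3 - <<'E'
from h import *
t=cv2.imread('pics/t0.png'); W=cloud('top',np.load('pics/t0.npy'))
mods(W,t,[(367,147),(373,184),(403,217)])
H=win(W,222,166,7,.083,.09); print('hub',len(H),cv2.minEnclosingCircle(H[:,:2].astype(np.float32)),H.mean(0))
K=win(W,286,196,9,.085,.105); print('knob',len(K),K.mean(0),cv2.minEnclosingCircle(K[:,:2].astype(np.float32)))
C=win(W,257,176,42,.062,.0695)[:,:2]
C=C[(np.hypot(*(C-[548,38]).T)<75)]
f=lambda p:np.clip(np.hypot(C[:,0]-p[0],C[:,1]-p[1])-60,0,None)-0
hull=cv2.convexHull(C.astype(np.float32))[:,0]
r=least_squares(lambda p:np.hypot(*(hull-p).T)-60,[545,38],loss='soft_l1'); print('cap',r.x,np.hypot(*(hull-r.x).T).round(1))
B=win(W,257,176,22,.108,.125); print('bar',len(B),cv2.minAreaRect(B[:,:2].astype(np.float32)),B.mean(0))
Br=win(W,153,222,22,.041,.05); g=t
h=cv2.minAreaRect(Br[:,:2].astype(np.float32)); print('br',h)
# full-template fit of bracket: points in mask vs slot; slot = low points enclosed
q=np.zeros((384,512),bool); q[205:240,135:172]=1
lo=(W[...,2]<.036)&q; ctr=np.array(h[0])
for a in(-.1,-.13,-.16,-.19):
    X=np.array([np.cos(a),np.sin(a)]);Y=np.array([-X[1],X[0]]); P=Br[:,:2]-ctr
    A=W[lo][:,:2]*1000-ctr; A=A[(abs(A@Y)<12)&(abs(A@X)<20)]
    w,V=np.linalg.eigh(np.cov(A.T)); L=V[:,1]*np.sign(V[0,1])
    print(a,np.ptp(P@X),np.ptp(P@Y),'slot',len(A),(A@X).min(),(A@X).max(),(A@Y).min(),(A@Y).max(),A.mean(0),np.arctan2(L[1],L[0]))
E
```

```text
mod (367, 147) 108 mean [ 635.8 -219.6] rect [ 636.4 -220.9] [19.6 35.4] yaw 1.934 z 14.0
mod (373, 184) 115 mean [ 545.1 -230.5] rect [ 546.9 -230.6] [35.1 21. ] yaw -2.947 z 14.2
mod (403, 217) 113 mean [ 463.4 -302.5] rect [ 464.3 -304.6] [19.9 35.9] yaw 2.053 z 13.8
hub 102 ((573.58984375, 124.34622955322266), 16.07944679260254) [575.82925739 124.63334917  85.81393683]
knob 51 [509.14155074 -19.80124852  95.79176667] ((509.2516784667969, -19.786977767944336), 8.585212707519531)
cap [556.51128666  49.36795666] [60.9 61.5 61.7 61.  59.7 59.6 59.8 60.  60.7 60.5 61.5 61.  61.6 60.5
 83.8 85.4 60.2 60.8 60.6 60.6 61.2 59.9 60. ]
bar 159 ((556.96728515625, 50.084327697753906), (14.064056396484375, 55.7054443359375), 75.4483642578125) [556.9465175   50.0262638  115.26339756]
br ((451.06097412109375, 296.6484069824219), (53.221580505371094, 44.87445068359375), 79.31071472167969)
-0.1 48.13082820200559 55.41278253007814 slot 35 -19.911756352842485 4.389916554746074 3.4422634613756165 11.408850373313353 [-6.38635761  8.60705513] -0.1663695178781515
-0.13 46.96846340713789 54.223790200564835 slot 34 -18.358638559358546 4.143165114942927 3.5135774234867054 11.158311153745528 [-6.00921531  8.62495122] -0.19185680415875073
-0.16 45.76383016547993 53.343373206153956 slot 36 -18.89497028174269 3.8926851061915873 3.5817294030760176 11.926839221381705 [-6.20012427  8.90112147] -0.21271521987634057
-0.19 44.820897229843474 53.32643420751644 slot 38 -19.244219691082108 3.6387019435930372 3.4101192096648374 11.976765816415634 [-6.37132848  9.16624902] -0.2336038865519907
```

```bash
cat >> h.py <<'E'
def rect(n,p,x,y,z,half=50,px=4):
    # plan view at height z(mm), up=+x, left=+y, px per mm
    c=eyes.calibration(n); N=2*half*px; r,k=np.mgrid[:N,:N].astype(np.float32)
    X=np.stack([(x+half-r/px)/1e3,(y+half-k/px)/1e3,np.full_like(r,z/1e3),np.ones_like(r)],-1)@c['world_to_cam'].T
    u=X[...,0]/X[...,2]*c['fx']+c['cx']; v=X[...,1]/X[...,2]*c['fy']+c['cy']
    return cv2.remap(p,u.astype(np.float32),v.astype(np.float32),cv2.INTER_CUBIC)
E
python3 - <<'E'
from h import *
t=cv2.imread('pics/t0.png'); s=cv2.imread('pics/s0.png')
a=rect('top',t,451,297,45); b=rect('side',s,451,297,45)
cv2.imwrite('pics/m2.png',np.hstack([a,b]))
for n,p in(('top',a),('side',b)):
    g=cv2.cvtColor(p,cv2.COLOR_BGR2GRAY); m=(g>165).astype(np.uint8)
    k,l,st,c=cv2.connectedComponentsWithStats(m); i=l[260,110:300:1]; 
    j=1+np.argmax(st[1:,4]); ctr,sz,an=cv2.minAreaRect(np.argwhere(l==j)[:,::-1].astype(np.float32))
    print(n,'world',451+50-ctr[1]/4,297+50-ctr[0]/4,np.array(sz)/4,an)
E
```

```text
top world 451.25745010375977 297.0712890625 [53.25478363 46.00133896] 10.539183616638184
side world 453.10093688964844 299.99779891967773 [55.64135742 46.80485916] 10.713123321533203
```

View pics/m2.png

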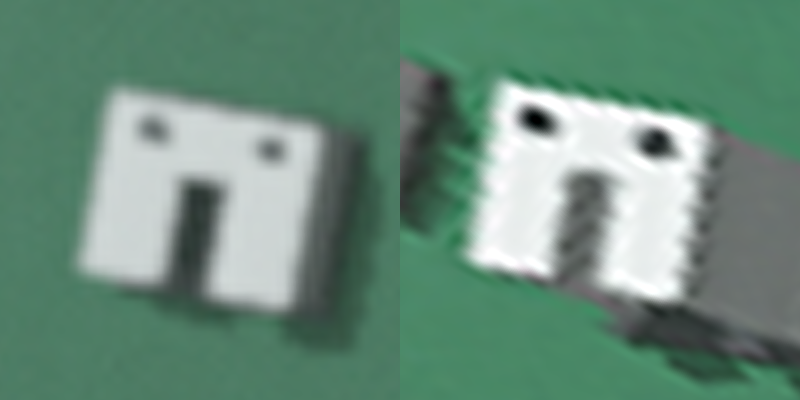

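The slot seat in top-camera terms is about (447.5, 297), with yaw about -0.18. The side camera shows it roughly 3 mm off, so I'll servo visually there. Moving above the pin now, closing tangentially (yaw 0.97).

```bash
python3 -m handwheel '[21,-32,0,-0.115,0.5,21,-32,0,-0.115,0.5,21,-32,0,-0.115,0.5,21,-32,0,-0.115,0.5,21,-32,0,-0.115,0.5,21,-32,0,-0.115,0.5,21,-32,0,-0.115,0.5,21,-32,0,-0.115,0.5]' 30
python3 -m handwheel '[21,-32,0,-0.115,0.5,21,-32,0,-0.115,0.5,21,-32,0,-0.115,0.5,21,-32,0,-0.115,0.5,21,-32,0,-0.115,0.5,21,-32,0,-0.115,0.5,21,-32,0,-0.115,0.5,21,-32,0,-0.115,0.5]'
python3 -m handwheel '[0,0,0,0,0.5,0,0,0,0,0.5]'
```

```text
time: 0.9
tool_pos: [0.3389, 0.2391, 0.2129]
tool_rot: [-3.141, 0.0, 1.886]
contact_force: [0.2, 0.8, -0.2]
opening: 0.0463
grip_force: 0.0
time: 1.7
tool_pos: [0.5069, -0.0169, 0.2127]
tool_rot: [-3.141, 0.0, 0.966]
contact_force: [0.6, 0.5, 0.5]
opening: 0.0459
grip_force: 0.0
time: 1.9
tool_pos: [0.5061, -0.0158, 0.2123]
tool_rot: [-3.14, 0.0, 0.97]
contact_force: [0.1, 0.0, -0.1]
opening: 0.046
grip_force: 0.0
```

```bash
python3 -m handwheel '[3,-4,-30,0,0.5,0,0,-30,0,0.5,0,0,-30,0,0.5,0,0,-30,0,0.5,0,0,-12,0,0.5,0,0,0,0,0.5]'
python3 - <<'E'
from h import *
a,_=shot('top','t1'); b,_=shot('side','s1')
r=lambda im,u,v,w,h:cv2.resize(im[v:v+h,u:u+w],(400,300),interpolation=2)
cv2.imwrite('pics/m3.png',np.hstack([r(a,236,159,100,75),r(b,210,160,100,75)]))
E
```

```text
time: 2.5
tool_pos: [0.5081, -0.0183, 0.0799]
tool_rot: [-3.138, 0.001, 0.973]
contact_force: [0.4, -0.2, 1.0]
opening: 0.046
grip_force: 0.0
```

View pics/m3.png

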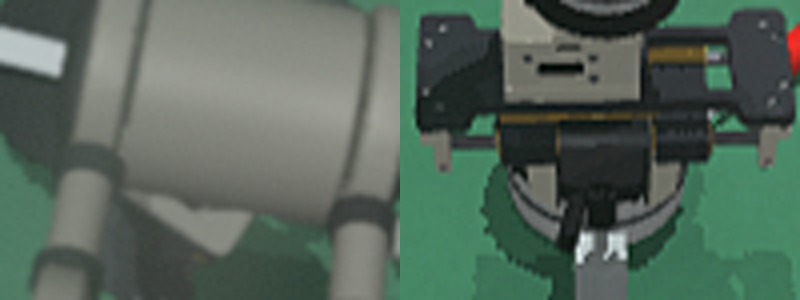

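The arm hides the knob from above. In the side view the fingers straddle it and there's no contact. Closing.

```bash
python3 -m handwheel '[0,0,0,0,0.3,0,0,0,0,0.15,0,0,0,0,0.1,0,0,0,0,0.1,0,0,0,0,0.1]' 25
```

```text
time: 3.1
tool_pos: [0.5104, -0.0197, 0.0821]
tool_rot: [3.139, -0.001, 0.971]
contact_force: [-0.2, 0.9, 8.4]
opening: 0.0116
grip_force: 12.7
```

```bash
python3 -m handwheel '[0,0,10,0,0.1,0,0,10,0,0.1,0,0,0,0,0.1]'
```

```text
time: 3.4
tool_pos: [0.5105, -0.0196, 0.1027]
tool_rot: [3.139, -0.001, 0.971]
contact_force: [-0.0, -0.5, 0.1]
opening: 0.009
grip_force: 0.0
```

```bash
python3 -m handwheel '[0,0,30,0,0.3,0,0,40,0,0.5,-50,0,20,0,0.5,-50,0,0,0,0.5,0,0,0,0,0.5]'
python3 - <<'E'
from h import *
a,d=shot('top','t2'); b,_=shot('side','s2')
r=lambda im,u,v,w,h:cv2.resize(im[v:v+h,u:u+w],(400,300),interpolation=2)
cv2.imwrite('pics/m4.png',np.hstack([r(a,246,159,80,60),r(b,220,175,80,60)]))
W=cloud('top',d); K=win(W,286,196,9,.07,.115); print(len(K),K.mean(0),K[:,2].max()) if len(K) else None
E
```

```text
time: 3.9
tool_pos: [0.4061, -0.0182, 0.1887]
tool_rot: [-3.136, 0.003, 0.971]
contact_force: [-0.1, -0.2, -0.9]
opening: 0.0433
grip_force: 0.0
53 [509.21804001 -19.60730374  95.23269198] 99.8340550303023
```

View pics/m4.png

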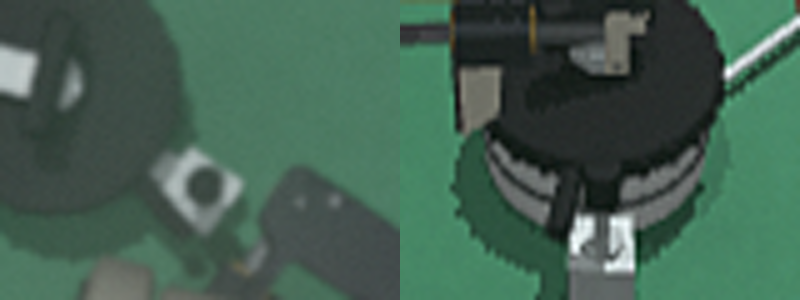

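The pin is undisturbed: its knob is still at crop (205,187), world (509,-20). The pads slid off the round knob's upper slope. I'll retry about 6 mm lower, closing in steps.

```bash
python3 -m handwheel '[50,0,0,0,0.4,50,0,0,0,0.4,2,-2,-40,0,0.4,0,0,-40,0,0.4,0,0,-26,0,0.4,0,0,-8,0,0.4,0,0,0,0,0.4,0,0,0,0,0.4]'
python3 -m handwheel '[0,0,0,0,0.3,0,0,0,0,0.22,0,0,0,0,0.22]' 12
python3 -m handwheel '[0,0,0,0,0.16,0,0,0,0,0.16]'
python3 -m handwheel '[0,0,0,0,0.16,0,0,0,0,0.16]'
python3 - <<'E'
from h import *
b,_=shot('side','s3'); cv2.imwrite('pics/m5.png',cv2.resize(b[165:240,205:305],(800,600),interpolation=2))
E
```

```text
time: 4.8
tool_pos: [0.5165, -0.0217, 0.0767]
tool_rot: [3.139, -0.001, 0.971]
contact_force: [0.1, 0.2, 0.3]
opening: 0.0371
grip_force: 0.0
time: 5.1
tool_pos: [0.5155, -0.0215, 0.0765]
tool_rot: [3.14, -0.001, 0.971]
contact_force: [-1.5, 0.6, 0.4]
opening: 0.0207
grip_force: 0.1
time: 5.3
tool_pos: [0.5153, -0.0215, 0.0761]
tool_rot: [3.141, -0.0, 0.971]
contact_force: [-0.5, 0.8, 3.4]
opening: 0.017
grip_force: 12.0
time: 5.5
tool_pos: [0.5154, -0.0215, 0.076]
tool_rot: [3.141, -0.0, 0.971]
contact_force: [-1.2, 1.3, 4.8]
opening: 0.0171
grip_force: 12.1
```

View pics/m5.png

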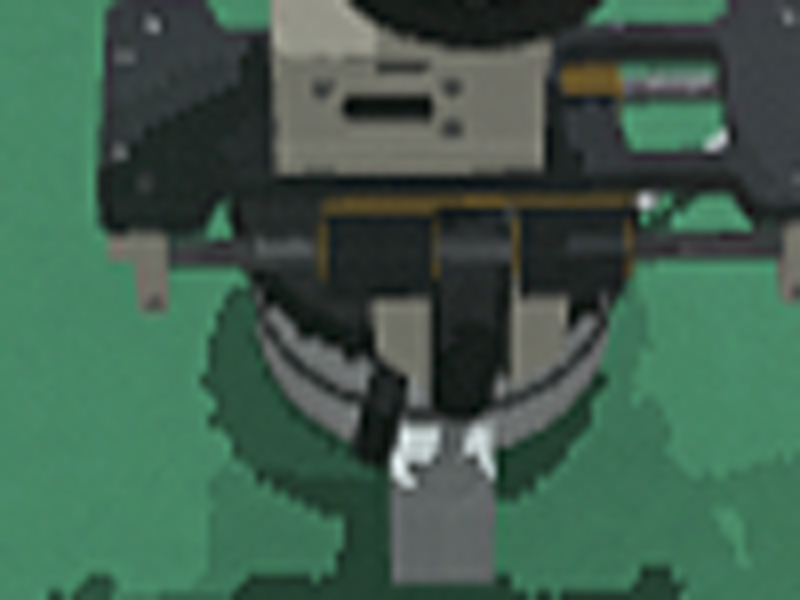

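The side view shows the pads around the knob at (470,380) with the opening at 17 mm, so the tool is a few mm off centre. Re-centring and gripping again.

```bash
python3 -m handwheel '[0,0,0,0,0.35,0,0,0,0,0.35,-5.5,1.5,-2,0,0.35,0,0,0,0,0.35]'
python3 -m handwheel '[0,0,0,0,0.22,0,0,0,0,0.15,0,0,0,0,0.15,0,0,0,0,0.15]' 25
python3 -m handwheel '[0,0,5,0,0.15,0,0,5,0,0.15,0,0,0,0,0.15]'
```

```text
time: 5.95
tool_pos: [0.5083, -0.0197, 0.073]
tool_rot: [-3.14, 0.001, 0.971]
contact_force: [0.1, -0.2, -0.6]
opening: 0.0322
grip_force: 0.0
time: 6.35
tool_pos: [0.5097, -0.02, 0.0736]
tool_rot: [3.141, -0.0, 0.971]
contact_force: [0.3, 0.3, -0.2]
opening: 0.0167
grip_force: 25.0
time: 6.65
tool_pos: [0.5101, -0.02, 0.0845]
tool_rot: [3.14, -0.001, 0.971]
contact_force: [0.7, -1.0, -0.1]
opening: 0.0164
grip_force: 25.0
```

```bash
python3 -m handwheel '[0,0,10,0,0.15,0,0,15,0,0.15,0,0,20,0,0.15,0,0,20,0,0.15,0,0,5,0,0.15,0,0,0,0,0.15]'
python3 -m handwheel '[-15,10,0,0,0.15,-15,30,0,0,0.15,-15,40,0,0,0.15,-5,40,0,0,0.15,0,40,0,0,0.15,0,40,0,0,0.15,0,40,0,0,0.15,0,35,0,0,0.15]'
python3 -m handwheel '[-10,25,0,0,0.15,-5,17,0,0,0.15,0,0,0,0,0.15,0,0,0,0,0.15]'
python3 - <<'E'
from h import *
a,d=shot('top','t4'); b,e=shot('side','s4')
x,y,_=robot.observe()['tool_pos']*1000
cv2.imwrite('pics/m6.png',np.hstack([rect('top',a,450,298,45),rect('side',b,450,298,45)]))
E
```

```text
time: 7.25
tool_pos: [0.51, -0.02, 0.1544]
tool_rot: [3.14, -0.001, 0.971]
contact_force: [0.9, 0.4, -0.5]
opening: 0.0163
grip_force: 25.0
time: 8.05
tool_pos: [0.4586, 0.2568, 0.1524]
tool_rot: [-3.14, 0.002, 0.971]
contact_force: [0.4, -0.8, -0.4]
opening: 0.0165
grip_force: 25.0
time: 8.45
tool_pos: [0.4441, 0.2967, 0.1526]
tool_rot: [-3.141, 0.002, 0.972]
contact_force: [0.7, 0.7, -0.4]
opening: 0.0167
grip_force: 25.0
```

View pics/m6.png

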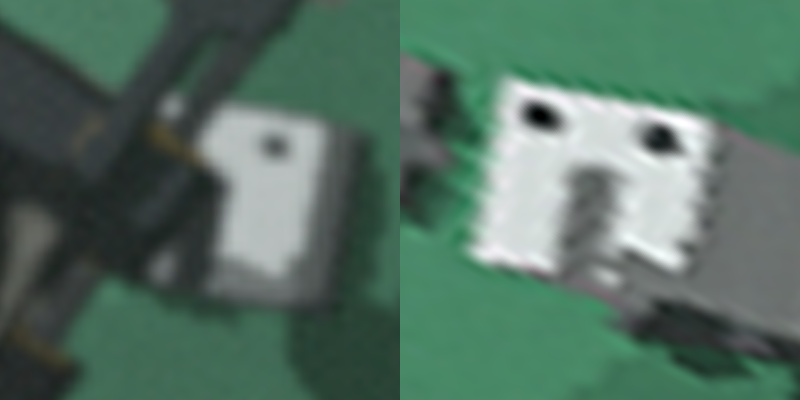

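The top view is blocked by the gripper and the side view shows the notch clearly. Next, the pin's tip in the side view, plus the boss before the grasp as a cross-calibration.

Run:
```python
from h import *
b=cv2.imread('pics/s4.png'); s0=cv2.imread('pics/s0.png'); t2=cv2.imread('pics/t2.png'); now,_=shot('side','s5')
cv2.imwrite('pics/m7.png',np.hstack([cv2.resize(rect('side',b,446,297,87),(400,400)),rect('side',cv2.imread('pics/s5.png'),510,-20,36)]))
c=eyes.calibration('side')
X=c['world_to_cam']@np.array([.446,.297,.087,1]); print(X[0]/X[2]*c['fx']+c['cx'],X[1]/X[2]*c['fy']+c['cy'])
```

```text
166.48334920906456 141.4340292684663
```

View pics/m7.png

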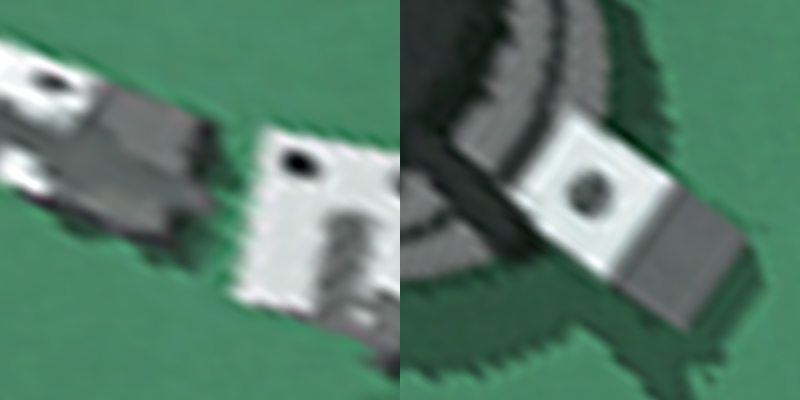

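In the side camera the bore is at world (511.8,-17.5), against the robot's (510,-20). Both cameras corrected put the notch seat at about (448.7, 297.5) in robot terms. Shifting there and lowering.

```bash
python3 -m handwheel '[4.5,1,0,0,0.15,0,0,-15,0,0.15,0,0,-15,0,0.15,0,0,0,0,0.15]'
python3 -m handwheel '[0,0,-10,0,0.15,0,0,-10,0,0.15,0,0,0,0,0.15]'
python3 - <<'E'
from h import *
b,_=shot('side','s6'); cv2.imwrite('pics/m8.png',cv2.resize(b[125:185,135:215],(800,600),interpolation=2))
E
```

```text
time: 9.0
tool_pos: [0.4485, 0.2969, 0.1219]
tool_rot: [-3.14, 0.003, 0.97]
contact_force: [-0.9, -0.1, 0.1]
opening: 0.0166
grip_force: 25.0
time: 9.3
tool_pos: [0.4484, 0.2976, 0.1023]
tool_rot: [-3.141, 0.002, 0.971]
contact_force: [0.2, -0.5, -0.2]
opening: 0.0169
grip_force: 25.0
```

View pics/m8.png

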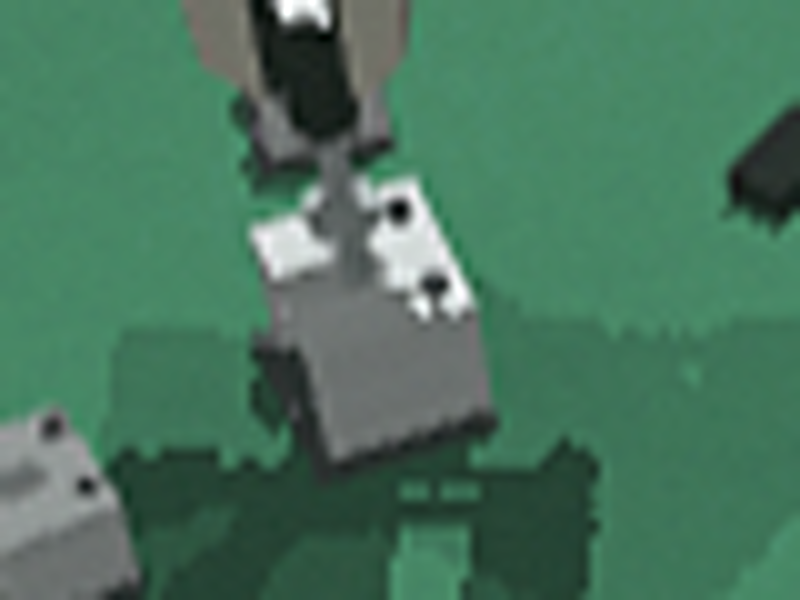

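The shank is in the notch, with the collar at (340,215) above the plate and no contact force. Lowering until it's seated.

```bash
python3 -m handwheel '[0,0,-10,0,0.15,0,0,-6,0,0.15,0,0,0,0,0.15]'
python3 -m handwheel '[0,0,-2,0,0.15,0,0,0,0,0.15]'
python3 -m handwheel '[0,0,-1.5,0,0.15,0,0,0,0,0.15]'
```

```text
time: 9.65
tool_pos: [0.4484, 0.2978, 0.0865]
tool_rot: [-3.141, 0.002, 0.971]
contact_force: [-0.6, 0.4, -1.4]
opening: 0.0166
grip_force: 25.0
time: 9.85
tool_pos: [0.4491, 0.2981, 0.0855]
tool_rot: [3.142, 0.0, 0.971]
contact_force: [0.3, 0.3, -0.1]
opening: 0.0164
grip_force: 25.0
time: 10.05
tool_pos: [0.4491, 0.2981, 0.0841]
tool_rot: [3.141, -0.0, 0.971]
contact_force: [0.4, 0.3, -0.0]
opening: 0.0164
grip_force: 25.0
```

```bash
python3 -m handwheel '[0,0,-1,0,0.15,0,0,0,0,0.15]'
python3 -m handwheel '[0,0,-1,0,0.15,0,0,0,0,0.15]'
```

```text
time: 10.25
tool_pos: [0.4491, 0.298, 0.0831]
tool_rot: [3.142, 0.0, 0.971]
contact_force: [-0.5, 0.5, -1.2]
opening: 0.0168
grip_force: 25.0
time: 10.45
tool_pos: [0.4494, 0.2983, 0.0826]
tool_rot: [3.141, -0.001, 0.971]
contact_force: [-0.2, 0.6, 2.8]
opening: 0.0169
grip_force: 25.0
```

```bash
python3 -m handwheel '[0,0,0,0,0.2,0,0,0,0,0.25,0,0,0,0,0.4,0,0,0,0,0.45,0,0,0,0,0.45]'
python3 -m handwheel '[0,0,10,0,0.45,0,0,30,0,0.45,0,0,30,0,0.45,0,0,40,0,0.45,0,-40,0,-0.12,0.45,10,-50,0,-0.12,0.45,10,-50,0,-0.12,0.45,0,0,0,0,0.45]'
python3 - <<'E'
from h import *
a,d=shot('top','t7'); b,_=shot('side','s7')
r=lambda im,u,v,w,h:cv2.resize(im[v:v+h,u:u+w],(400,300),interpolation=2)
cv2.imwrite('pics/m9.png',np.hstack([r(a,115,190,80,60),r(b,130,120,80,60)]))
K=win(cloud('top',d),152,222,22,.07,.12); print(len(K),K.mean(0),K.max(0))
E
```

```text
time: 10.95
tool_pos: [0.449, 0.298, 0.082]
tool_rot: [-3.142, 0.0, 0.971]
contact_force: [0.1, -0.6, -0.1]
opening: 0.0401
grip_force: 0.0
time: 11.75
tool_pos: [0.4699, 0.1551, 0.1931]
tool_rot: [3.139, -0.0, 0.602]
contact_force: [-0.6, -0.0, -0.7]
opening: 0.0413
grip_force: 0.0<stdin>:5: RuntimeWarning: Mean of empty slice.
  ret = um.true_divide(
Traceback (most recent call last):
ValueError: zero-size array to reduction operation maximum which has no identity
```

View pics/m9.png

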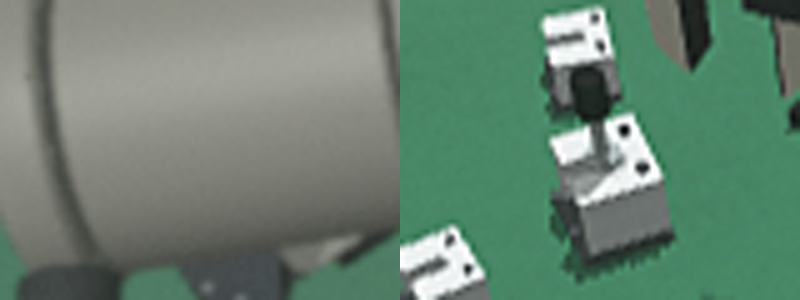

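The pin is parked upright in the notch (side crop, knob at (590,95)). Next is the cap bar.

```bash
python3 -m handwheel '[12.5,-15,0,-0.122,0.5,12.5,-15,0,-0.122,0.5,12.5,-15,0,-0.122,0.5,12.5,-15,0,-0.122,0.5,12.5,-15,0,-0.122,0.5,12.5,-15,0,-0.122,0.5,12.5,-15,0,-0.122,0.5,0,0,0,0,0.5]'
python3 -m handwheel '[0,0,-30,0,0.5,0,0,-25,0,0.5,0,0,0,0,0.5]'
```

```text
time: 12.65
tool_pos: [0.5574, 0.0553, 0.192]
tool_rot: [3.142, -0.001, -0.244]
contact_force: [0.5, 0.3, 0.6]
opening: 0.0459
grip_force: 0.0
time: 12.95
tool_pos: [0.5534, 0.057, 0.1341]
tool_rot: [3.141, 0.007, -0.239]
contact_force: [-0.8, -0.1, -0.4]
opening: 0.0455
grip_force: 0.0
```

```bash
python3 -m handwheel '[0,0,0,0,0.5,0,0,0,0,0.5]'
```

```text
time: 13.15
tool_pos: [0.557, 0.0558, 0.1387]
tool_rot: [-3.141, -0.002, -0.241]
contact_force: [0.5, -0.0, 0.5]
opening: 0.0459
grip_force: 0.0
```

```bash
python3 -m handwheel '[1,-6,-20,-0.012,0.5,0,0,-14.5,0,0.5,0,0,0,0,0.5,0,0,0,0,0.5]'
python3 -m handwheel '[0,0,0,0,0.3,0,0,0,0,0.1,0,0,0,0,0.1,0,0,0,0,0.1]' 40
```

```text
time: 13.55
tool_pos: [0.5578, 0.0492, 0.1038]
tool_rot: [-3.141, -0.002, -0.255]
contact_force: [0.1, 0.0, -0.0]
opening: 0.0458
grip_force: 0.0
time: 13.95
tool_pos: [0.5574, 0.049, 0.103]
tool_rot: [-3.142, -0.001, -0.255]
contact_force: [-0.2, 0.8, -0.0]
opening: 0.0189
grip_force: 0.0
```

```bash
python3 -m handwheel '[0,0,0,0,0.1,0,0,0,0,0.1,0,0,0,0,0.1]'
python3 -m handwheel '[0,0,0.4,0.1,0.1,0,0,0.4,0.1,0.1,0,0,0,0,0.1]'
```

```text
time: 14.25
tool_pos: [0.5572, 0.049, 0.1026]
tool_rot: [3.141, 0.0, -0.255]
contact_force: [-0.2, 0.1, 0.3]
opening: 0.0093
grip_force: 0.0
time: 14.55
tool_pos: [0.5572, 0.049, 0.1034]
tool_rot: [3.141, 0.0, -0.054]
contact_force: [-1.3, -0.6, -0.2]
opening: 0.0091
grip_force: 0.0
```

Run:
```python
from h import *
b,d=shot('side','s8'); cv2.imwrite('pics/m10.png',cv2.resize(b[120:225,190:330],(800,600),interpolation=2))
```

```text
(no output)
```

View pics/m10.png

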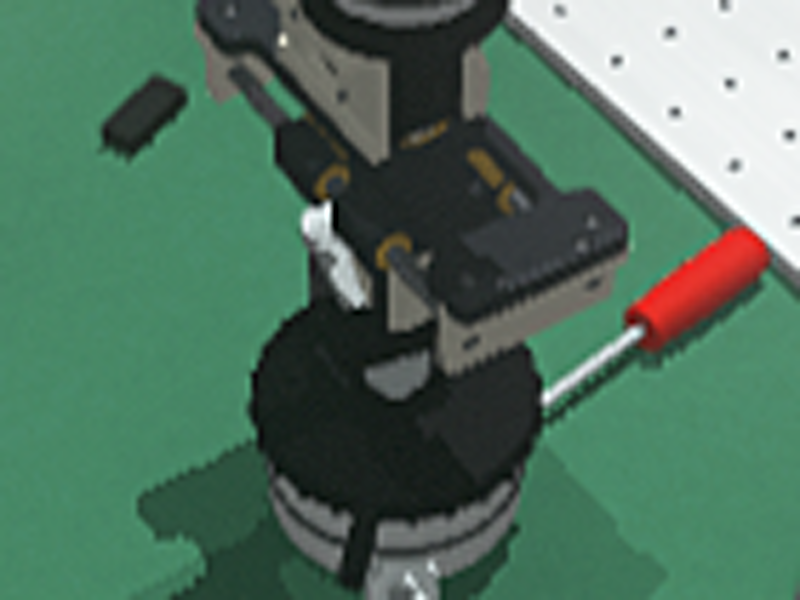

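```bash
python3 -m handwheel '[0,0,0,0,0.03,0,0,0,0,0.03,0,0,0,0,0.03]'
python3 - <<'E'
from h import *
d=np.load('pics/s8.npy'); W=cloud('side',d)*1000
b=cv2.imread('pics/s8.png')
m=(np.hypot(W[...,0]-558,W[...,1]-50)<45)&(W[...,2]>70)&(W[...,2]<135)
P=W[m]; I=b[m].mean(1)
for z in range(75,135,6):
    q=(P[:,2]>=z)&(P[:,2]<z+6); print(z,q.sum(),[tuple(x) for x in np.c_[P[q][:,:2],I[q]][::max(1,q.sum()//7)].round().astype(int)])
E
```

```text
time: 14.9
tool_pos: [0.5572, 0.049, 0.1034]
tool_rot: [3.142, -0.0, -0.056]
contact_force: [-0.8, -0.4, 0.5]
opening: 0.0028
grip_force: 0.0
75 11 [(np.int64(545), np.int64(52), np.int64(89)), (np.int64(545), np.int64(49), np.int64(82)), (np.int64(548), np.int64(46), np.int64(103)), (np.int64(551), np.int64(45), np.int64(101)), (np.int64(560), np.int64(37), np.int64(83)), (np.int64(546), np.int64(46), np.int64(66)), (np.int64(547), np.int64(44), np.int64(92)), (np.int64(550), np.int64(40), np.int64(104)), (np.int64(553), np.int64(40), np.int64(104)), (np.int64(556), np.int64(40), np.int64(89)), (np.int64(557), np.int64(38), np.int64(41))]
81 48 [(np.int64(565), np.int64(94), np.int64(192)), (np.int64(561), np.int64(88), np.int64(174)), (np.int64(558), np.int64(87), np.int64(43)), (np.int64(554), np.int64(50), np.int64(104)), (np.int64(545), np.int64(49), np.int64(106)), (np.int64(558), np.int64(40), np.int64(103)), (np.int64(550), np.int64(44), np.int64(102)), (np.int64(546), np.int64(46), np.int64(95))]
87 24 [(np.int64(566), np.int64(87), np.int64(169)), (np.int64(569), np.int64(4
[... 2397 characters left out ...]
t64(40)), (np.int64(552), np.int64(55), np.int64(22)), (np.int64(554), np.int64(53), np.int64(30)), (np.int64(548), np.int64(57), np.int64(106)), (np.int64(548), np.int64(41), np.int64(117)), (np.int64(547), np.int64(36), np.int64(109)), (np.int64(556), np.int64(30), np.int64(47)), (np.int64(547), np.int64(37), np.int64(90))]
129 23 [(np.int64(550), np.int64(71), np.int64(144)), (np.int64(548), np.int64(62), np.int64(100)), (np.int64(550), np.int64(56), np.int64(41)), (np.int64(547), np.int64(56), np.int64(106)), (np.int64(548), np.int64(42), np.int64(114)), (np.int64(547), np.int64(37), np.int64(104)), (np.int64(550), np.int64(28), np.int64(94)), (np.int64(547), np.int64(29), np.int64(93))]
```

Depth shows why it missed: the bar (z 88-116) has not moved and the fingers closed just above it. The fingertips are about 15 mm above the measured TCP height, roughly 29 mm higher than the stated geometry. That also explains the high grip on the knob. I'll reopen, turn back and go about 27 mm lower.

```bash
python3 -m handwheel '[0,0,0,-0.1,0.5,0,0,0,-0.1,0.5,0,0,0,0,0.5,0,0,0,0,0.5,0,0,0,0,0.5]'
python3 -m handwheel '[0.5,1,-10,0,0.5,0,0,-10,0,0.5,0,0,-6,0,0.5,0,0,0,0,0.5,0,0,0,0,0.5]'
python3 -m handwheel '[0,0,0,0,0.3,0,0,0,0,0.1,0,0,0,0,0.1,0,0,0,0,0.1,0,0,0,0,0.1]' 40
```

```text
time: 15.4
tool_pos: [0.5572, 0.049, 0.1034]
tool_rot: [3.142, 0.0, -0.253]
contact_force: [-0.3, 0.8, 0.7]
opening: 0.0381
grip_force: 0.0
time: 15.9
tool_pos: [0.5576, 0.05, 0.0771]
tool_rot: [3.141, 0.001, -0.255]
contact_force: [1.2, -0.0, 0.9]
opening: 0.0458
grip_force: 0.0
time: 16.4
tool_pos: [0.558, 0.0507, 0.0776]
tool_rot: [-3.14, -0.001, -0.255]
contact_force: [1.0, 3.3, -0.3]
opening: 0.0138
grip_force: 40.0
```

Gripped on the bar at 13.8 mm. Unscrewing.

```bash
python3 -m handwheel '[0,0,0.3,0.1,0.1,0,0,0.4,0.12,0.1,0,0,0.5,0.13,0.1,0,0,0.5,0.13,0.1,0,0,0.5,0.13,0.1,0,0,0.5,0.13,0.1,0,0,0,0,0.1]'
python3 - <<'E'
from h import *
s=robot.observe(); print(s['torque'],s['qpos'])
E
```

```text
time: 17.1
tool_pos: [0.5579, 0.0515, 0.0802]
tool_rot: [-3.14, -0.002, 0.488]
contact_force: [1.0, 7.5, -0.7]
opening: 0.0138
grip_force: 40.0
[ 1.14309091 -0.0616967   0.12980337] [-0.04604987  0.54130104  1.601932    0.00262677  0.99772078  1.03492257]
```

```bash
python3 -m handwheel '[0,-0.3,0.5,0.13,0.1,0,-0.3,0.5,0.13,0.1,0,0,0.5,0.13,0.1,0,0,0.5,0.13,0.1,0,0,0.5,0.13,0.1,0,0,0.5,0.13,0.1,0,0,0.5,0.13,0.1,0,0,0,0,0.1]'
python3 -m handwheel '[0,0,0.5,0.13,0.1,0,0,0.5,0.13,0.1,0,0,0.5,0.13,0.1,0,0,0.4,0.12,0.1,0,0,0.4,0.12,0.1,0,0,0.3,0.1,0.1,0,0,0,0,0.1]'
python3 - <<'E'
from h import *
s=robot.observe(); print(s['torque'],s['qpos'])
E
```

```text
time: 17.9
tool_pos: [0.5577, 0.0518, 0.0835]
tool_rot: [-3.141, -0.004, 1.398]
contact_force: [1.3, 10.5, -2.1]
opening: 0.0138
grip_force: 40.0
time: 18.6
tool_pos: [0.5575, 0.0516, 0.0859]
tool_rot: [3.14, -0.003, 2.127]
contact_force: [0.4, 8.5, -1.7]
opening: 0.0138
grip_force: 40.0
[ 1.71421679 -0.20531735  0.10627224] [-0.04662026  0.53388088  1.59656165  0.00414428  1.01146615 -0.60552035]
```

```bash
python3 -m handwheel '[0,0.8,0.4,0.12,0.1,0,0,0,0,0.1]'
python3 - <<'E'
import numpy as np
a=-np.pi/2-.253+np.arange(0,1.71,.1); p=80*np.c_[np.cos(a),np.sin(a)]; print(np.diff(p,axis=0).round(1).tolist())
E
```

```text
time: 18.8
tool_pos: [0.5574, 0.0518, 0.0864]
tool_rot: [3.14, -0.002, 2.248]
contact_force: [0.6, 7.2, -1.1]
opening: 0.0137
grip_force: 40.0
[[7.8, -1.6], [8.0, -0.8], [8.0, -0.0], [8.0, 0.8], [7.8, 1.6], [7.6, 2.3], [7.4, 3.1], [7.0, 3.8], [6.6, 4.5], [6.1, 5.1], [5.6, 5.7], [5.0, 6.2], [4.3, 6.7], [3.6, 7.1], [2.9, 7.4], [2.2, 7.7], [1.4, 7.9]]
```

```bash
python3 -m handwheel '[7.8,-1.6,0,0.1,0.1,8,-0.8,0,0.1,0.1,0,0,0,0,0.1]'
python3 -m handwheel '[8,0,0,0.1,0.1,8,0.8,0,0.1,0.1,7.8,1.6,0,0.1,0.1,7.6,2.3,0,0.1,0.1,0,0,0,0,0.1]'
```

```text
time: 19.1
tool_pos: [0.5734, 0.0495, 0.0863]
tool_rot: [3.14, -0.003, 2.448]
contact_force: [0.0, 7.0, -0.2]
opening: 0.014
grip_force: 40.0
time: 19.6
tool_pos: [0.6043, 0.0546, 0.0862]
tool_rot: [3.139, -0.003, 2.848]
contact_force: [-0.9, 7.2, 1.1]
opening: 0.0137
grip_force: 40.0
```

Swinging freely, so I'll continue to about 1.65.

```bash
python3 -m handwheel '[7.4,3.1,0,0.1,0.1,7,3.8,0,0.1,0.1,6.6,4.5,0,0.1,0.1,6.1,5.1,0,0.1,0.1,0,0,0,0,0.1]'
python3 -m handwheel '[5.6,5.7,0,0.1,0.1,5,6.2,0,0.1,0.1,4.3,6.7,0,0.1,0.1,3.6,7.1,0,0.1,0.1,2.9,7.4,0,0.1,0.1,2.2,7.7,0,0.1,0.1,0,0,0,0,0.1]'
python3 -m handwheel '[0,0,0,0,0.2,0,0,0,0,0.4,0,0,0,0,0.5,0,0,0,0,0.5]'
```

```text
time: 20.1
tool_pos: [0.6307, 0.071, 0.0863]
tool_rot: [3.139, -0.003, -3.035]
contact_force: [-3.9, 5.8, 2.6]
opening: 0.0139
grip_force: 40.0
time: 20.8
tool_pos: [0.6537, 0.1109, 0.0863]
tool_rot: [3.138, -0.003, -2.434]
contact_force: [-6.0, 2.5, 2.6]
opening: 0.0137
grip_force: 40.0
time: 21.2
tool_pos: [0.6558, 0.1095, 0.0867]
tool_rot: [-3.141, 0.0, -2.439]
contact_force: [0.8, 0.2, 0.5]
opening: 0.0379
grip_force: 0.0
```

```bash
python3 -m handwheel '[0,0,30,0,0.6,0,0,45,0,0.6,0,0,45,0,0.6,-15,-15,0,-0.146,0.6,-15,-15,0,-0.146,0.6,-15,-15,0,-0.146,0.6,-15,-15,0,-0.146,0.6,-15,-15,0,-0.146,0.6]'
python3 -m handwheel '[-15,-15,0,-0.146,0.6,-15,-15,0,-0.146,0.6,-15,-15,0,-0.146,0.6,-15,-15,0,-0.146,0.6,-15,-15,0,-0.146,0.6,-15,-15,0,-0.146,0.6,-15,-15,0,-0.146,0.6,-15,-15,0,-0.146,0.6]'
python3 -m handwheel '[0,0,0,0,0.6,0,0,0,0,0.6]'
python3 - <<'E'
from h import *
a,d=shot('top','t9'); b,_=shot('side','s9')
r=lambda im,u,v,w,h:cv2.resize(im[v:v+h,u:u+w],(400,300),interpolation=2)
cv2.imwrite('pics/m11.png',np.vstack([np.hstack([r(a,200,110,120,90),r(a,320,110,120,90)]),np.hstack([r(b,200,115,140,105),r(b,280,240,120,90)])]))
W=cloud('top',d); mods(W,a,[(367,147),(373,184),(403,217)])
print(robot.observe()['qpos'])
E
```

```text
time: 22.0
tool_pos: [0.5801, 0.034, 0.2068]
tool_rot: [-3.142, 0.001, 3.109]
contact_force: [0.4, -1.1, 0.5]
opening: 0.0554
grip_force: 0.0
time: 22.8
tool_pos: [0.46, -0.086, 0.2068]
tool_rot: [3.141, 0.001, 1.941]
contact_force: [-0.1, 0.3, 0.5]
opening: 0.055
grip_force: 0.0
time: 23.0
tool_pos: [0.4609, -0.0854, 0.207]
tool_rot: [3.141, 0.001, 1.949]
contact_force: [0.3, 0.3, 0.0]
opening: 0.0553
grip_force: 0.0
mod (367, 147) 108 mean [ 635.7 -219.4] rect [ 636.5 -220.9] [19.6 35.2] yaw 1.939 z 14.0
mod (373, 184) 67 mean [ 551.4 -230.4] rect [ 553.2 -231.1] [25.  20.4] yaw 0.958 z 13.6
mod (403, 217) 0 mean [nan nan] rect [0. 0.] [0. 0.] yaw nan z nan
[-3.45828497e-01  2.44713096e-01  1.68089700e+00  3.44596888e-04
  1.21524125e+00 -7.24419901e-01]h.py:19: RuntimeWarning: Mean of empty slice.
  m=P[:,:2].mean(0); w,V=np.linalg.eigh(np.cov((P[:,:2]-m).T)); L=V[:,1]
  ret = um.true_divide(
  avg = a.mean(axis, **keepdims_kw)
h.py:19: RuntimeWarning: Degrees of freedom <= 0 for slice
  m=P[:,:2].mean(0); w,V=np.linalg.eigh(np.cov((P[:,:2]-m).T)); L=V[:,1]
  c *= np.true_divide(1, fact)
  c *= np.true_divide(1, fact)
  return _methods._mean(a, axis=axis, dtype=dtype,
  ret = ret.dtype.type(ret / rcount)
```

View pics/m11.png

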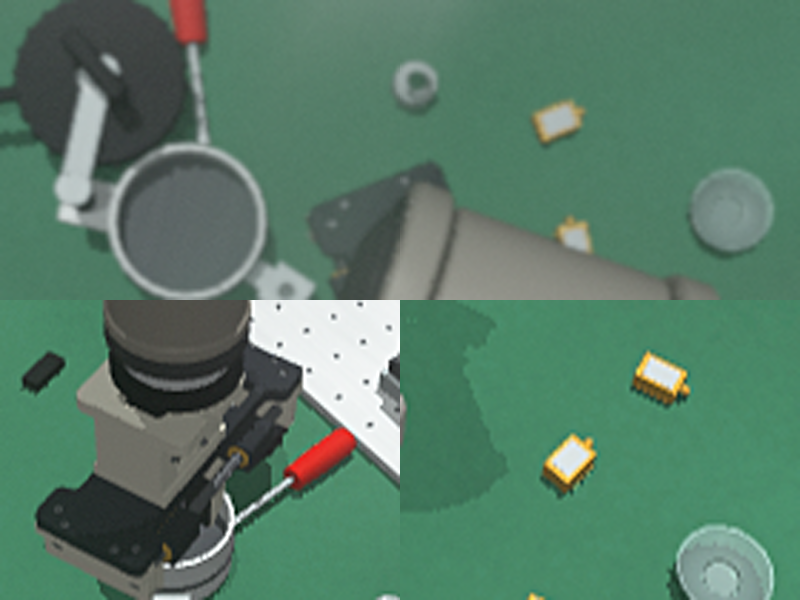

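The cap is well aside over (657,110) and the mouth is clear. Modules 1 and 2 haven't moved. Module 1's block centre, corrected for the snout, is about (636,-219) at yaw 1.936. Going there.

```bash
python3 -m handwheel '[35,-27,0,0,0.6,35,-27,0,0,0.6,35,-27,0,0,0.6,35,-27,0,0,0.6,35,-26,-40,-0.013,0.6,0,0,-45,0,0.6,0,0,-45,0,0.6,0,0,-45,0,0.6]'
python3 -m handwheel '[0,0,-15,0,0.6,0,0,0,0,0.6,0,0,0,0,0.6]'
```

```text
time: 23.9
tool_pos: [0.6308, -0.2143, 0.0354]
tool_rot: [3.141, -0.0, 1.936]
contact_force: [0.3, -0.0, 0.0]
opening: 0.0552
grip_force: 0.0
time: 24.2
tool_pos: [0.6318, -0.2154, 0.0248]
tool_rot: [3.139, 0.002, 1.935]
contact_force: [0.4, 0.0, 0.4]
opening: 0.055
grip_force: 0.0
```

```bash
python3 -m handwheel '[4,-3.5,-20,0,0.6,0,0,0,0,0.6,0,0,0,0,0.6]'
python3 - <<'E'
from h import *
b,d=shot('side','s10'); W=cloud('side',d)*1000
x,y,z=robot.observe()['tool_pos']*1000; print(x,y,z)
m=(np.hypot(W[...,0]-x,W[...,1]-y)<60)&(W[...,2]>3)&(W[...,2]<80)
h=cv2.cvtColor(b,cv2.COLOR_BGR2HSV); f=m&(h[...,1]<70)&(b.mean(-1)<160)
P=W[f]; print(len(P),np.sort(P[:,2])[:15].round()); 
for p in P[np.argsort(P[:,2])][:12]: print(p.round())
E
```

```text
time: 24.5
tool_pos: [0.6351, -0.219, 0.005]
tool_rot: [3.14, 0.002, 1.934]
contact_force: [0.6, 0.0, 1.5]
opening: 0.0552
grip_force: 0.0
635.1650773306442 -219.02613231352345 5.05414984662346
0 []
```

```bash
python3 -m handwheel '[0.5,0,-5,0,0.6,0,0,0,0,0.6]'
python3 -m handwheel '[0,0,-4,0,0.6,0,0,0,0,0.6]'
python3 -m handwheel '[0,0,-3,0,0.6,0,0,0,0,0.6]'
python3 - <<'E'
from h import *
b,d=shot('side','s10'); cv2.imwrite('pics/m12.png',cv2.resize(b[215:305,300:420],(800,600),interpolation=2))
E
```

```text
time: 24.75
tool_pos: [0.6347, -0.2186, -0.0019]
tool_rot: [3.141, 0.0, 1.934]
contact_force: [-0.1, -0.8, -0.3]
opening: 0.055
grip_force: 0.0
time: 24.95
tool_pos: [0.6343, -0.2185, -0.0067]
tool_rot: [-3.141, -0.001, 1.934]
contact_force: [-0.5, 1.2, -0.8]
opening: 0.0547
grip_force: 0.0
time: 25.15
tool_pos: [0.6344, -0.2185, -0.0097]
tool_rot: [-3.141, -0.001, 1.934]
contact_force: [1.4, -0.3, -0.1]
opening: 0.0552
grip_force: 0.0
```

View pics/m12.png

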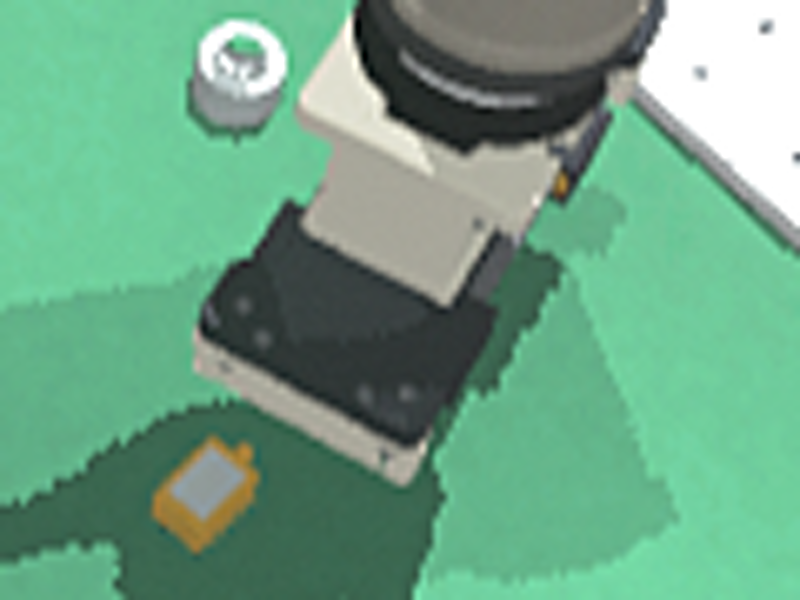

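The gripper is low over module 1, which it hides, and there's no contact. The neighbour at (205,495) is clear. Closing.

```bash
python3 -m handwheel '[0,0,0,0,0.35,0,0,0,0,0.15,0,0,0,0,0.15,0,0,0,0,0.15,0,0,0,0,0.15]' 20
python3 -m handwheel '[0,0,5,0,0.15,0,0,10,0,0.15,0,0,0,0,0.15]'
```

```text
time: 25.7
tool_pos: [0.6347, -0.2187, -0.0091]
tool_rot: [3.141, 0.0, 1.934]
contact_force: [-0.6, -0.1, 0.1]
opening: 0.0195
grip_force: 14.7
time: 26.0
tool_pos: [0.6358, -0.2192, 0.0079]
tool_rot: [3.139, 0.002, 1.934]
contact_force: [0.5, -0.2, 0.1]
opening: 0.0198
grip_force: 20.0
```

Module 1 is gripped at 19.8 mm; its underside is at TCP + 9. Carrying it to the canister with yaw 0.733 and offset -17 mm along the module's long axis.

```bash
python3 -m handwheel '[0,0,40,0,0.15,0,0,45,0,0.15,0,0,30,0,0.15,0,0,0,0,0.15]'
python3 -m handwheel '[-11.5,32,0,-0.148,0.15,-11.5,32,0,-0.148,0.15,-11.5,32,0,-0.148,0.15,-11.5,32,0,-0.148,0.15,-11.5,32,0,-0.148,0.15,-11.5,32,0,-0.148,0.15,-11.5,32,0,-0.148,0.15,-10,32,0,-0.148,0.15]'
python3 -m handwheel '[0,0,0,0,0.15,0,0,0,0,0.15,0,0,0,0,0.15]'
```

```text
time: 26.4
tool_pos: [0.6374, -0.2199, 0.1271]
tool_rot: [3.134, 0.008, 1.934]
contact_force: [1.5, 0.9, 0.3]
opening: 0.0199
grip_force: 20.0
time: 27.2
tool_pos: [0.543, 0.0386, 0.1202]
tool_rot: [-3.141, 0.001, 0.744]
contact_force: [0.2, 0.7, -0.6]
opening: 0.0195
grip_force: 20.0
time: 27.5
tool_pos: [0.5444, 0.0366, 0.1205]
tool_rot: [3.141, 0.0, 0.751]
contact_force: [0.3, 0.4, -0.4]
opening: 0.0194
grip_force: 20.0
```

```bash
python3 -m handwheel '[0.5,2.5,-30,-0.018,0.15,0,0,-30,0,0.15,0,0,-20,0,0.15,0,0,0,0,0.15]'
python3 -m handwheel '[0,0,-15,0,0.15,0,0,-15,0,0.15,0,0,-8,0,0.15,0,0,0,0,0.15]'
```

```text
time: 27.9
tool_pos: [0.5428, 0.0387, 0.0379]
tool_rot: [-3.138, 0.004, 0.731]
contact_force: [-1.0, 0.1, -0.9]
opening: 0.0193
grip_force: 20.0
time: 28.3
tool_pos: [0.5446, 0.0393, 0.0026]
tool_rot: [-3.141, 0.001, 0.731]
contact_force: [0.4, 0.5, -0.7]
opening: 0.0196
grip_force: 20.0
```

```bash
python3 -m handwheel '[0,0,-5,0,0.15,0,0,0,0,0.15]'
python3 -m handwheel '[0,0,0,0,0.25,0,0,0,0,0.32,0,0,0,0,0.32,0,0,20,0,0.32,0,0,40,0,0.32,0,0,40,0,0.32,0,0,20,0,0.32]'
python3 -m handwheel '[0,-25,0,0,0.5,0,-40,0,0,0.6,-15,-40,0,0,0.6,-15,-30,20,0,0.6,-15,0,30,0,0.6,0,0,0,0,0.6]'
python3 - <<'E'
from h import *
a,d=shot('top','t13'); b,_=shot('side','s13')
W=cloud('top',d)*1000
h=cv2.cvtColor(a,cv2.COLOR_BGR2HSV); k=cv2.inRange(h,(12,90,90),(30,255,255)); k=cv2.morphologyEx(k,cv2.MORPH_CLOSE,np.ones((9,9)))
n,l,st,c=cv2.connectedComponentsWithStats(k)
for i in range(1,n):
    if st[i,4]>20:
        P=W[l==i]; print(c[i].round(),st[i,4],np.nanmedian(P,0).round(1))
r=lambda im,u,v,w,h:cv2.resize(im[v:v+h,u:u+w],(400,300),interpolation=2)
cv2.imwrite('pics/m13.png',np.vstack([np.hstack([r(a,205,140,100,75),r(a,320,110,120,90+0)]),np.hstack([r(b,210,150,100,75),r(b,280,240,120,90)])]))
E
```

```text
time: 28.5
tool_pos: [0.5449, 0.0397, -0.0019]
tool_rot: [3.141, -0.0, 0.732]
contact_force: [-0.9, 0.7, -0.4]
opening: 0.0197
grip_force: 20.0
time: 29.2
tool_pos: [0.5462, 0.0398, 0.1215]
tool_rot: [3.138, -0.004, 0.732]
contact_force: [-0.4, -0.1, -0.4]
opening: 0.0295
grip_force: 0.0
time: 29.8
tool_pos: [0.5001, -0.0967, 0.1714]
tool_rot: [3.136, -0.003, 0.73]
contact_force: [0.8, -0.1, 0.9]
opening: 0.055
grip_force: 0.0
```

View pics/m13.png

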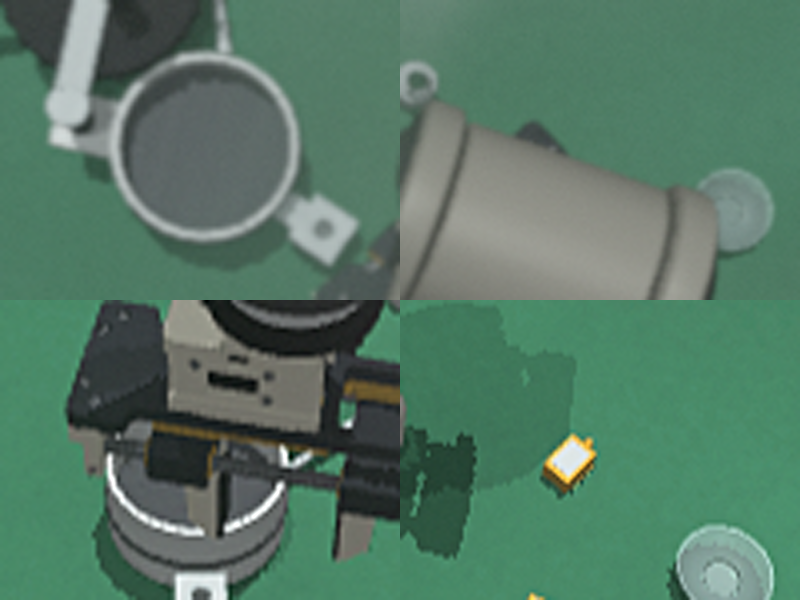

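I've used up my picture views (one over, in fact), so from here I'll go by numbers only. That crop shows the canister apparently empty, so I'll search for the module with colour and depth.

```bash
cat >> h.py <<'E'
def gold(n,tag):
    a,d=shot(n,tag); W=cloud(n,d)*1000; h=cv2.cvtColor(a,cv2.COLOR_BGR2HSV)
    k=cv2.inRange(h,(12,90,60),(32,255,255)); k=cv2.morphologyEx(k,cv2.MORPH_CLOSE,np.ones((7,7)))
    N,l,st,c=cv2.connectedComponentsWithStats(k)
    for i in range(1,N):
        if st[i,4]>8: print(n,c[i].round(),st[i,4],np.nanmedian(W[l==i],0).round(1))
    return a,W
E
python3 - <<'E'
from h import *
a,W=gold('top','t14'); b,V=gold('side','s14')
m=np.hypot(W[...,0]-557,W[...,1]-50)<48
print('can depth z pct',np.nanpercentile(W[m][:,2],[1,10,50,90,99]).round(1))
g=a[m].astype(int); hh=cv2.cvtColor(a,cv2.COLOR_BGR2HSV)[m]; q=hh[:,1]>90; print('bright',g.mean(1).max(),q.sum())
P=W[m]; print('high',(P[:,2]>12).sum(),P[P[:,2]>12][:5].round())
E
```

```text
top [408. 214.] 11 [ 469.9 -318.2   11.2]
side [306. 173.] 96 [ 543.  -114.3  277.8]
side [265. 185.] 90 [464.1 -88.2 275. ]
side [331. 288.] 173 [ 545.1 -229.7   13.4]
side [324. 336.] 208 [ 463.5 -302.4   13.7]
can depth z pct [21.  23.1 25.9 28.3 30.1]
bright 147.66666666666666 0
high 1240 [[604.  60.  27.]
 [604.  58.  27.]
 [603.  55.  27.]
 [603.  53.  30.]
 [603.  48.  29.]]
```

Run:
```python
from h import *
for t in('t9','t13','t14'):
    a=cv2.imread(f'pics/{t}.png'); W=cloud('top',np.load(f'pics/{t}.npy'))*1000
    m=np.hypot(W[...,0]-557,W[...,1]-50)<40; P=W[m]
    print(t,m.sum(),np.nanpercentile(P[:,2],[5,50,95]).round(1),a[m].mean(0).round(1),a[m].std(0).round(1))
    Z=W[...,2]; print(Z[176,232:284:4].round()); print(Z[150:206:4,256].round())
    print('bench',W[240,260:300:10,2].round(1))
```

```text
t9 862 [22.7 25.8 29. ] [102.7 103.5  93.4] [2.  2.6 1.8]
[ 6. 25. 26. 23. 25. 24. 26. 25. 22. 28. 25. 28. -1.]
[-2. 53. 26. 24. 26. 28. 26. 27. 26. 22. 29. 25. 49. -1.]
bench [ 1.8  2.9 -2.7  1.1]
t13 862 [22.7 25.8 28.9] [102.8 103.6  93.5] [2.  2.6 1.9]
[ 5. 30. 29. 29. 26. 24. 26. 30. 28. 26. 28. 27.  2.]
[-6. 55. 27. 26. 29. 23. 23. 24. 26. 26. 29. 25. 56.  1.]
bench [ 2.5 -1.  -4.   1.6]
t14 859 [22.4 25.9 29. ] [102.8 103.6  93.4] [2.  2.6 1.8]
[ 6. 22. 29. 29. 26. 29. 23. 29. 24. 23. 24. 29.  1.]
[ 0. 57. nan 28. 26. 26. 24. 26. 28. 24. 28. 26. 54. -2.]
bench [-1.3  2.4  0.8  1. ]
```

Before and after, the top view shows a uniform grey surface at z≈26 in the canister, which the module passed through without contact. It may hide the true floor. I'll probe with closed fingers where I put the module.

```bash
python3 -m handwheel '[15,0,0,0,0.3,15,30,-25,0,0.1,15,40,-25,0,0.05,0,40,0,0,0.05,0,26,0,0,0.05,0,0,0,0,0.05,0,0,0,0,0.05]'
python3 -m handwheel '[0,0,-35,0,0.05,0,0,-35,0,0.05,0,0,-25,0,0.05,0,0,0,0,0.05]'
python3 -m handwheel '[0,0,-10,0,0.05,0,0,0,0,0.05]'
```

```text
time: 30.7
tool_pos: [0.5444, 0.0415, 0.1169]
tool_rot: [-3.141, 0.001, 0.734]
contact_force: [-0.1, -0.5, 0.5]
opening: 0.0063
grip_force: 0.0
time: 31.1
tool_pos: [0.5421, 0.0397, 0.0194]
tool_rot: [-3.137, 0.005, 0.73]
contact_force: [-0.1, -0.4, 0.5]
opening: 0.0045
grip_force: 0.0
time: 31.3
tool_pos: [0.5449, 0.0403, 0.0129]
tool_rot: [3.141, -0.0, 0.731]
contact_force: [0.5, 0.2, 0.1]
opening: 0.0047
grip_force: 0.0
```

```bash
python3 -m handwheel '[0,0,-4,0,0.05,0,0,0,0,0.05]'
python3 -m handwheel '[0,0,-2.5,0,0.05,0,0,0,0,0.05]'
python3 -m handwheel '[0,0,-2,0,0.05,0,0,0,0,0.05]'
```

```text
time: 31.5
tool_pos: [0.545, 0.0407, 0.0093]
tool_rot: [3.141, -0.001, 0.732]
contact_force: [-0.5, -0.3, -0.1]
opening: 0.0043
grip_force: 0.0
time: 31.7
tool_pos: [0.5447, 0.0409, 0.0064]
tool_rot: [3.141, -0.0, 0.732]
contact_force: [-0.4, -0.5, -0.0]
opening: 0.0047
grip_force: 0.0
time: 31.9
tool_pos: [0.545, 0.0409, 0.0055]
tool_rot: [3.141, -0.001, 0.732]
contact_force: [-2.5, 0.1, 10.6]
opening: 0.0045
grip_force: 5.2
```

Contact came at TCP z≈6 mm, i.e. fingertips at about 19.5, which matches a module lid 19 mm high. So module 1 is there. Now module 2, still at (545,-231) with yaw 0.194.

```bash
python3 -m handwheel '[0,0,15,0,0.05,0,0,45,0,0.05,0,0,50,0,0.05,0,0,0,0,0.05]'
python3 -m handwheel '[0,-45,0,-0.09,0.3,0,-45,0,-0.09,0.6,0,-45,0,-0.09,0.6,0,-45,0,-0.09,0.6,0,-45,0,-0.09,0.6,0,-45,0,-0.09,0.6,0,0,0,0,0.6,0,0,0,0,0.6]'
python3 - <<'E'
from h import *
gold('side','s15'); a,d=shot('top','t15'); mods(cloud('top',d),a,[(367,147),(403,217)])
E
```

```text
time: 32.3
tool_pos: [0.5489, 0.0407, 0.121]
tool_rot: [3.132, -0.009, 0.732]
contact_force: [0.1, -0.1, -0.8]
opening: 0.0047
grip_force: 0.0
time: 33.1
tool_pos: [0.5442, -0.2298, 0.1136]
tool_rot: [-3.141, 0.001, 0.19]
contact_force: [0.1, 1.4, 0.2]
opening: 0.0548
grip_force: 0.0
side [321. 231.] 47 [ 515.3 -202.6  217.8]
side [367. 238.] 117 [ 570.  -260.8  224.8]
side [362. 266.] 14 [ 526.9 -292.   213.6]
side [331. 288.] 177 [ 545.6 -229.7   13.2]
side [324. 337.] 208 [ 463.6 -302.5   13.4]
mod (367, 147) 0 mean [nan nan] rect [0. 0.] [0. 0.] yaw nan z nan
mod (403, 217) 0 mean [nan nan] rect [0. 0.] [0. 0.] yaw nan z nanh.py:19: RuntimeWarning: Mean of empty slice.
  m=P[:,:2].mean(0); w,V=np.linalg.eigh(np.cov((P[:,:2]-m).T)); L=V[:,1]
  ret = um.true_divide(
  avg = a.mean(axis, **keepdims_kw)
h.py:19: RuntimeWarning: Degrees of freedom <= 0 for slice
  m=P[:,:2].mean(0); w,V=np.linalg.eigh(np.cov((P[:,:2]-m).T)); L=V[:,1]
  c *= np.true_divide(1, fact)
  c *= np.true_divide(1, fact)
  return _methods._mean(a, axis=axis, dtype=dtype,
  ret = ret.dtype.type(ret / rcount)
```

Nothing has moved. Descending to TCP -9.

```bash
python3 -m handwheel '[1,-1.5,-40,0.004,0.6,0,0,-40,0,0.6,0,0,-20,0,0.6,0,0,0,0,0.6,0,0,0,0,0.6]'
python3 -m handwheel '[0,0,-10,0,0.6,0,0,-8,0,0.6,0,0,0,0,0.6,0,0,0,0,0.6]'
```

```text
time: 33.7
tool_pos: [0.5462, -0.2296, 0.0149]
tool_rot: [3.141, -0.0, 0.198]
contact_force: [-0.2, -0.5, 1.0]
opening: 0.0549
grip_force: 0.0
time: 34.1
tool_pos: [0.5457, -0.2307, -0.0036]
tool_rot: [3.141, 0.0, 0.196]
contact_force: [-0.1, 0.2, 0.2]
opening: 0.0551
grip_force: 0.0
```

```bash
python3 -m handwheel '[0,0,-5.5,0,0.6,0,0,0,0,0.6]'
python3 -m handwheel '[0,0,0,0,0.35,0,0,0,0,0.15,0,0,0,0,0.15,0,0,0,0,0.15,0,0,0,0,0.15]' 20
python3 -m handwheel '[0,0,5,0,0.15,0,0,40,0,0.15,0,0,45,0,0.15,0,0,40,0,0.15,0,0,0,0,0.15]'
```

```text
time: 34.3
tool_pos: [0.5454, -0.2306, -0.0097]
tool_rot: [-3.141, 0.001, 0.196]
contact_force: [0.4, 1.3, -1.1]
opening: 0.0552
grip_force: 0.0
time: 34.8
tool_pos: [0.5457, -0.2306, -0.0091]
tool_rot: [3.141, 0.0, 0.196]
contact_force: [0.7, -0.2, 0.6]
opening: 0.0195
grip_force: 14.7
time: 35.3
tool_pos: [0.5488, -0.2324, 0.1275]
tool_rot: [3.134, -0.009, 0.196]
contact_force: [0.1, -0.9, -0.3]
opening: 0.0197
grip_force: 20.0
```

```bash
python3 -m handwheel '[3.5,42,0,0.077,0.15,3.5,42,0,0.077,0.15,3.5,42,0,0.077,0.15,3.5,42,0,0.077,0.15,3.5,42,0,0.077,0.15,3.5,42,0,0.077,0.15,3.5,40,0,0.075,0.15,0,0,0,0,0.15]'
python3 -m handwheel '[0,0,0,0,0.15,0,0,0,0,0.15]'
```

```text
time: 36.1
tool_pos: [0.5696, 0.066, 0.1202]
tool_rot: [-3.14, -0.0, 0.74]
contact_force: [-0.2, 0.0, -0.9]
opening: 0.0197
grip_force: 20.0
time: 36.3
tool_pos: [0.5699, 0.0605, 0.1204]
tool_rot: [-3.141, 0.001, 0.732]
contact_force: [0.1, -0.0, -0.8]
opening: 0.02
grip_force: 20.0
```

```bash
python3 -m handwheel '[0.5,1.7,-35,0,0.15,0,0,-30,0,0.15,0,0,-20,0,0.15,0,0,0,0,0.15,0,0,0,0,0.15]'
python3 -m handwheel '[0,0,-15,0,0.15,0,0,-12,0,0.15,0,0,-5,0,0.15,0,0,0,0,0.15,0,0,0,0,0.15]'
```

```text
time: 36.8
tool_pos: [0.5709, 0.0619, 0.0361]
tool_rot: [3.142, 0.0, 0.731]
contact_force: [-0.3, 0.2, -0.1]
opening: 0.0199
grip_force: 20.0
time: 37.3
tool_pos: [0.5711, 0.063, 0.0043]
tool_rot: [3.141, -0.001, 0.733]
contact_force: [-0.6, -0.6, -0.6]
opening: 0.02
grip_force: 20.0
```

```bash
python3 -m handwheel '[0,0,-6.5,0,0.15,0,0,0,0,0.15]'
python3 -m handwheel '[0,0,0,0,0.25,0,0,0,0,0.32,0,0,0,0,0.32,0,0,20,0,0.32,0,0,40,0,0.32,0,0,45,0,0.32,0,0,20,0,0.32,0,0,0,0,0.32]'
python3 - <<'E'
from h import *
gold('side','s16');
E
```

```text
time: 37.5
tool_pos: [0.5704, 0.0631, -0.0031]
tool_rot: [-3.141, 0.001, 0.733]
contact_force: [0.2, 0.3, -0.7]
opening: 0.02
grip_force: 20.0
time: 38.3
tool_pos: [0.5729, 0.063, 0.1262]
tool_rot: [3.136, -0.006, 0.733]
contact_force: [-0.4, 0.7, 0.9]
opening: 0.0295
grip_force: 0.0
side [278. 126.] 65 [607.3  49.8 237.3]
side [254. 137.] 83 [544.3  58.7 233.5]
side [280. 145.] 10 [582.6  11.1 225.4]
side [324. 336.] 207 [ 463.5 -302.    13.4]
```

Only module 3 is left outside, at (464,-302.5) with yaw 2.053.

```bash
python3 -m handwheel '[-10.7,-36.6,0,0.132,0.4,-10.7,-36.6,0,0.132,0.6,-10.7,-36.6,0,0.132,0.6,-10.7,-36.6,0,0.132,0.6,-10.7,-36.6,0,0.132,0.6]'
python3 -m handwheel '[-10.7,-36.6,0,0.132,0.6,-10.7,-36.6,0,0.132,0.6,-10.7,-36.6,0,0.132,0.6,-10.7,-36.6,0,0.132,0.6,-10.7,-36.6,0,0.132,0.6,0,0,0,0,0.6,0,0,0,0,0.6]'
python3 - <<'E'
from h import *
gold('side','s17')
E
```

```text
time: 38.85
tool_pos: [0.5156, -0.1209, 0.1205]
tool_rot: [-3.138, -0.001, 1.398]
contact_force: [0.4, 0.1, -0.4]
opening: 0.0546
grip_force: 0.0
time: 39.55
tool_pos: [0.4626, -0.3028, 0.1206]
tool_rot: [-3.141, -0.003, 2.049]
contact_force: [0.1, -0.1, 0.3]
opening: 0.0553
grip_force: 0.0
side [322. 341.] 46 [ 455.6 -305.     8.8]
```

```bash
python3 -m handwheel '[1,0.5,-40,0.004,0.6,0,0,-40,0,0.6,0,0,-25,0,0.6,0,0,0,0,0.6,0,0,0,0,0.6]'
python3 -m handwheel '[0,0,-12,0,0.6,0,0,-6,0,0.6,0,0,0,0,0.6,0,0,0,0,0.6]'
```

```text
time: 40.1
tool_pos: [0.4651, -0.3014, 0.0175]
tool_rot: [-3.141, -0.001, 2.058]
contact_force: [0.5, -0.6, 1.4]
opening: 0.0551
grip_force: 0.0
time: 40.5
tool_pos: [0.4648, -0.3026, -0.0004]
tool_rot: [3.141, 0.0, 2.057]
contact_force: [0.6, -0.6, -0.8]
opening: 0.0554
grip_force: 0.0
```

```bash
python3 -m handwheel '[-0.5,0,-5,0,0.6,0,0,-3.5,0,0.6,0,0,0,0,0.6]'
python3 -m handwheel '[0,0,0,0,0.35,0,0,0,0,0.15,0,0,0,0,0.15,0,0,0,0,0.15,0,0,0,0,0.15]' 20
python3 -m handwheel '[0,0,5,0,0.15,0,0,40,0,0.15,0,0,45,0,0.15,0,0,40,0,0.15,0,0,0,0,0.15]'
```

```text
time: 40.8
tool_pos: [0.4638, -0.3023, -0.0097]
tool_rot: [-3.141, -0.001, 2.057]
contact_force: [-0.2, 0.2, -0.3]
opening: 0.055
grip_force: 0.0
time: 41.3
tool_pos: [0.4642, -0.3025, -0.0091]
tool_rot: [3.141, 0.0, 2.057]
contact_force: [1.2, 0.7, 0.4]
opening: 0.0199
grip_force: 14.7
time: 41.8
tool_pos: [0.4669, -0.3047, 0.127]
tool_rot: [3.137, 0.011, 2.057]
contact_force: [0.7, -0.4, -0.8]
opening: 0.0197
grip_force: 20.0
```

```bash
python3 -m handwheel '[9.3,35.4,0,-0.132,0.15,9.3,35.4,0,-0.132,0.15,9.3,35.4,0,-0.132,0.15,9.3,35.4,0,-0.132,0.15,9.3,35.4,0,-0.132,0.15]'
python3 -m handwheel '[9.3,35.4,0,-0.132,0.15,9.3,35.4,0,-0.132,0.15,9.3,35.4,0,-0.132,0.15,9.3,35.4,0,-0.132,0.15,9.3,35.4,0,-0.132,0.15,0,0,0,0,0.15,0,0,0,0,0.15]'
```

```text
time: 42.3
tool_pos: [0.5104, -0.1239, 0.1203]
tool_rot: [-3.141, -0.0, 1.391]
contact_force: [0.8, -0.7, -0.4]
opening: 0.0197
grip_force: 20.0
time: 43.0
tool_pos: [0.5567, 0.0521, 0.1202]
tool_rot: [-3.141, 0.001, 0.74]
contact_force: [0.3, -0.2, -0.2]
opening: 0.02
grip_force: 20.0
```

```bash
python3 -m handwheel '[0.8,-1,-35,-0.007,0.15,0,0,-30,0,0.15,0,0,-20,0,0.15,0,0,-10,0,0.15,0,0,0,0,0.15,0,0,0,0,0.15]'
python3 -m handwheel '[0,0,-8,0,0.15,0,0,0,0,0.15]'
python3 -m handwheel '[0,0,-2.5,0,0.15,0,0,0,0,0.15]'
```

```text
time: 43.6
tool_pos: [0.5585, 0.0499, 0.0266]
tool_rot: [3.141, -0.001, 0.729]
contact_force: [-0.3, -0.1, -1.0]
opening: 0.0197
grip_force: 20.0
time: 43.8
tool_pos: [0.5579, 0.0504, 0.0178]
tool_rot: [3.141, -0.0, 0.73]
contact_force: [-1.1, -0.2, -0.9]
opening: 0.0195
grip_force: 20.0
time: 44.0
tool_pos: [0.5579, 0.0506, 0.0153]
tool_rot: [3.141, 0.0, 0.73]
contact_force: [0.3, -0.7, -1.0]
opening: 0.0199
grip_force: 20.0
```

```bash
python3 -m handwheel '[0,0,-3,0,0.15,0,0,0,0,0.15]'
python3 -m handwheel '[0,0,-1.5,0,0.15,0,0,0,0,0.15]'
```

```text
time: 44.2
tool_pos: [0.5578, 0.0506, 0.012]
tool_rot: [-3.141, 0.0, 0.73]
contact_force: [-0.1, 0.9, 0.3]
opening: 0.02
grip_force: 20.0
time: 44.4
tool_pos: [0.5578, 0.0506, 0.0106]
tool_rot: [-3.141, 0.0, 0.73]
contact_force: [0.5, -1.0, 0.2]
opening: 0.0201
grip_force: 20.0
```

```bash
python3 -m handwheel '[0,0,0,0,0.25,0,0,0,0,0.35,0,0,0,0,0.35,0,0,20,0,0.35,0,0,40,0,0.35,0,0,45,0,0.35,0,0,45,0,0.35,0,0,0,0,0.35]'
python3 -m handwheel '[0,-30,0,0,0.5,0,-45,0,0,0.6,0,-45,0,0,0.6,0,-30,0,0,0.6,0,0,0,0,0.6]'
python3 - <<'E'
from h import *
a,W=gold('top','t18'); gold('side','s18')
m=np.hypot(W[...,0]-557,W[...,1]-50)<42; P=W[m]; g=a[m].astype(int).mean(1); q=P[:,2]>29.5
print(np.nanpercentile(P[:,2],[2,50,98]).round(1),g.min(),g.max(),q.sum(),P[q].mean(0).round(1) if q.sum() else '')
K=win(W/1000,152,222,24,.085,.125); print('pin',len(K),K.mean(0).round(1) if len(K) else '')
E
```

```text
time: 45.2
tool_pos: [0.5616, 0.0505, 0.1676]
tool_rot: [3.133, -0.009, 0.73]
contact_force: [0.2, -0.1, -0.0]
opening: 0.032
grip_force: 0.0
time: 45.7
tool_pos: [0.5576, -0.1032, 0.1601]
tool_rot: [3.141, 0.001, 0.725]
contact_force: [-0.3, -0.3, 0.3]
opening: 0.0548
grip_force: 0.0
top [260. 181.] 13 [547.4  40.6  31.3]
side [331. 165.] 97 [ 600.1 -119.2  269.3]
side [294. 176.] 99 [525.3 -95.7 267.4]
side [259. 196.] 104 [559.6  49.7  33.5]
[21.8 26.1 35. ] 75.66666666666667 189.0 134 [558.9  49.5  32.5]
pin 66 [450.2 295.1 101.4]
```

Module 3 lies flat at z≈33 at (559,49.5). The pin is still parked and no gold is left on the bench. Locating the bar for closing the cap.

Run:
```python
from h import *
W=cloud('top',np.load('pics/t18.npy'))*1000
m=(np.hypot(W[...,0]-655,W[...,1]-110)<36)&(W[...,2]>114)&(W[...,2]<136); B=W[m]
print(len(B),cv2.minAreaRect(B[:,:2].astype(np.float32)),np.median(B[:,2]))
```

```text
164 ((655.0314331054688, 110.728271484375), (57.002197265625, 13.975998878479004), 40.67385482788086) 123.7615419348208
```

```bash
python3 -m handwheel '[4.4,9.7,2,0.142,0.5,4.4,9.7,2,0.142,0.5,4.4,9.7,2,0.142,0.5,4.4,9.7,2,0.142,0.5,4.4,9.7,2,0.142,0.5,4.4,9.7,0,0.142,0.5,4.4,9.7,0,0.142,0.5,4.4,9.7,0,0.142,0.5]'
python3 -m handwheel '[4.4,9.7,0,0.142,0.5,4.4,9.7,0,0.142,0.5,4.4,9.7,0,0.142,0.5,4.4,9.7,0,0.142,0.5,4.4,9.7,0,0.142,0.5,4.4,9.7,0,0.142,0.5,4.4,9.7,0,0.142,0.5,4.4,9.7,0,0.142,0.5]'
python3 -m handwheel '[4.4,9.7,0,0.142,0.5,4.4,9.7,0,0.142,0.5,4.4,9.7,0,0.142,0.5,4.4,9.7,0,0.142,0.5,4.4,9.7,0,0.142,0.5,4.4,9.7,0,0.142,0.5,0,0,0,0,0.5,0,0,0,0,0.5]'
```

```text
time: 46.6
tool_pos: [0.593, -0.0195, 0.1706]
tool_rot: [-3.141, -0.001, 1.874]
contact_force: [0.0, -0.3, -0.1]
opening: 0.0457
grip_force: 0.0
time: 47.4
tool_pos: [0.6279, 0.0582, 0.1704]
tool_rot: [3.141, -0.001, 3.01]
contact_force: [0.3, -0.7, 0.4]
opening: 0.046
grip_force: 0.0
time: 48.2
tool_pos: [0.6541, 0.1151, 0.1704]
tool_rot: [3.141, -0.001, -2.431]
contact_force: [0.2, -0.4, 0.6]
opening: 0.0457
grip_force: 0.0
```

```bash
python3 -m handwheel '[1,-5,-20,0,0.5,0,0,-20,0,0.5,0,0,-20,0,0.5,0,0,-12,0,0.5,0,0,0,0,0.5,0,0,0,0,0.5]'
python3 - <<'E'
from cell import robot
s=robot.observe(); print(s['tool_pos'],s['contact_force'],s['qpos'])
E
```

```text
time: 48.8
tool_pos: [0.656, 0.1089, 0.0994]
tool_rot: [-3.141, 0.001, -2.43]
contact_force: [1.2, -0.4, 0.5]
opening: 0.0457
grip_force: 0.0
[0.65602809 0.10891071 0.099432  ] [ 1.21963474 -0.41886427  0.47710678] [ 4.93419968e-02  6.93318661e-01  1.24865839e+00  6.97301206e-05
  1.19898404e+00 -2.23265311e+00]
```

```bash
python3 -m handwheel '[0,1.5,-8,0,0.5,0,0,-5,0,0.5,0,0,0,0,0.5]'
python3 -m handwheel '[0,0,0,0,0.3,0,0,0,0,0.1,0,0,0,0,0.1,0,0,0,0,0.1,0,0,0,0,0.1]' 40
```

```text
time: 49.1
tool_pos: [0.6553, 0.1105, 0.0851]
tool_rot: [3.141, -0.001, -2.429]
contact_force: [0.5, 0.0, -0.3]
opening: 0.0456
grip_force: 0.0
time: 49.6
tool_pos: [0.6547, 0.1113, 0.0859]
tool_rot: [3.139, -0.001, -2.429]
contact_force: [-3.5, 2.4, 3.4]
opening: 0.0133
grip_force: 40.0
```

```bash
python3 -m handwheel '[-2.2,-7.7,0,-0.1,0.1,-2.9,-7.4,0,-0.1,0.1,-3.6,-7.1,0,-0.1,0.1,-4.3,-6.7,0,-0.1,0.1,-5,-6.2,0,-0.1,0.1,-5.6,-5.7,0,-0.1,0.1,0,0,0,0,0.1]'
python3 -m handwheel '[-6.1,-5.1,0,-0.1,0.1,-6.6,-4.5,0,-0.1,0.1,-7,-3.8,0,-0.1,0.1,-7.4,-3.1,0,-0.1,0.1,0,0,0,0,0.1]'
```

```text
time: 50.3
tool_pos: [0.6312, 0.0701, 0.086]
tool_rot: [3.14, -0.001, -3.031]
contact_force: [-5.0, 1.8, 1.2]
opening: 0.0139
grip_force: 40.0
time: 50.8
tool_pos: [0.6047, 0.0537, 0.086]
tool_rot: [3.141, -0.0, 2.855]
contact_force: [-2.8, 3.6, 1.1]
opening: 0.0139
grip_force: 40.0
```

```bash
python3 -m handwheel '[-7.6,-2.3,0,-0.1,0.1,-7.8,-1.6,0,-0.1,0.1,-8,-0.8,0,-0.1,0.1,-8,0,0,-0.1,0.1,0,0,0,0,0.1]'
python3 -m handwheel '[-8,0.8,0,-0.1,0.1,0,0,0,0,0.1]'
```

```text
time: 51.3
tool_pos: [0.5739, 0.0487, 0.086]
tool_rot: [3.141, 0.001, 2.457]
contact_force: [-0.2, 3.9, -1.3]
opening: 0.0141
grip_force: 40.0
time: 51.5
tool_pos: [0.5663, 0.0493, 0.086]
tool_rot: [3.141, 0.001, 2.358]
contact_force: [0.1, 2.0, -1.3]
opening: 0.0139
grip_force: 40.0
```

```bash
python3 -m handwheel '[-8,1.6,0,-0.1,0.1,0,0,0,0,0.1]'
python3 -m handwheel '[-1.5,0.4,0,-0.01,0.1,0,0,0,0,0.1]'
```

```text
time: 51.7
tool_pos: [0.5583, 0.0508, 0.086]
tool_rot: [3.141, 0.001, 2.258]
contact_force: [0.6, 2.3, -1.4]
opening: 0.0137
grip_force: 40.0
time: 51.9
tool_pos: [0.5572, 0.051, 0.086]
tool_rot: [3.14, 0.001, 2.247]
contact_force: [4.3, 0.8, -1.0]
opening: 0.0134
grip_force: 40.0
```

At the stop over the mouth. Screwing down.

```bash
python3 -m handwheel '[0,0,-0.4,-0.12,0.1,0,0,-0.5,-0.13,0.1,0,0,-0.4,-0.13,0.1,0,0,-0.5,-0.13,0.1,0,0,-0.4,-0.13,0.1,0,0,-0.5,-0.13,0.1,0,0,0,0,0.1]'
python3 -m handwheel '[0,0,-0.4,-0.13,0.1,0,0,-0.5,-0.13,0.1,0,0,-0.4,-0.13,0.1,0,0,-0.5,-0.13,0.1,0,0,-0.4,-0.13,0.1,0,0,-0.5,-0.13,0.1,0,0,-0.4,-0.13,0.1,0,0,0,0,0.1]'
python3 -m handwheel '[0,0,-0.5,-0.13,0.1,0,0,-0.4,-0.13,0.1,0,0,-0.5,-0.13,0.1,0,0,-0.4,-0.13,0.1,0,0,-0.4,-0.12,0.1,0,0,0,0,0.1]'
python3 - <<'E'
from cell import robot
s=robot.observe(); print(s['torque'],s['qpos'][5])
E
```

```text
time: 52.6
tool_pos: [0.5564, 0.0512, 0.0832]
tool_rot: [3.141, -0.0, 1.475]
contact_force: [0.8, 2.1, 1.0]
opening: 0.0138
grip_force: 40.0
time: 53.4
tool_pos: [0.5563, 0.0513, 0.0801]
tool_rot: [-3.142, -0.0, 0.567]
contact_force: [2.9, 2.2, 0.8]
opening: 0.0138
grip_force: 40.0
time: 54.0
tool_pos: [0.5563, 0.0514, 0.0779]
tool_rot: [-3.141, -0.0, -0.072]
contact_force: [2.1, 1.8, 0.9]
opening: 0.0135
grip_force: 40.0
[ 0.49407006 -0.22875728 -0.15663316] 1.5968679408294948
```

Remaining is about 0.18 rad. I'll turn to the stop and watch the torque.

```bash
T='from cell import robot;s=robot.observe();print("tz",s["torque"][2],s["qpos"][5])'
python3 -m handwheel '[0,0,-0.5,-0.13,0.1,0,0,0,0,0.1]'; python3 -c "$T"
python3 -m handwheel '[0,0,-0.2,-0.05,0.1,0,0,0,0,0.1]'; python3 -c "$T"
python3 -m handwheel '[0,0,-0.1,-0.03,0.1,0,0,0,0,0.1]'; python3 -c "$T"
```

```text
time: 54.2
tool_pos: [0.5563, 0.0514, 0.0774]
tool_rot: [-3.141, -0.0, -0.201]
contact_force: [1.4, 1.9, 0.2]
opening: 0.0134
grip_force: 40.0
tz -0.14017605088039675 1.7264505865644633
time: 54.4
tool_pos: [0.5563, 0.0513, 0.0772]
tool_rot: [-3.141, -0.0, -0.25]
contact_force: [1.5, 2.4, 1.2]
opening: 0.0137
grip_force: 40.0
tz 0.02863039891364022 1.775123200685248
time: 54.6
tool_pos: [0.5563, 0.0512, 0.0772]
tool_rot: [3.141, -0.0, -0.283]
contact_force: [1.2, 3.2, 1.8]
opening: 0.0138
grip_force: 40.6
tz 0.8192490333745961 1.8088396163216944
```

The torque has risen to 0.8 N m, so it's at the home stop. Releasing, retreating and verifying.

```bash
python3 -m handwheel '[0,0,0,-0.02,0.1,0,0,0,0,0.1]'
python3 -m handwheel '[0,0,0,0,0.2,0,0,0,0,0.4,0,0,0,0,0.5,0,0,0,0,0.5,0,0,30,0,0.5,0,0,45,0,0.5,0,0,45,0,0.5]'
python3 -m handwheel '[-20,-40,0,0,0.5,-30,-45,0,0,0.5,-30,-45,0,0,0.5,-20,-45,0,0,0.5,0,0,0,0,0.5,0,0,0,0,0.5]'
python3 - <<'E'
from h import *
a,d=shot('top','t20'); W=cloud('top',d)*1000
m=(np.hypot(W[...,0]-557,W[...,1]-50)<36)&(W[...,2]>104)&(W[...,2]<130); B=W[m]
print('bar',len(B),cv2.minAreaRect(B[:,:2].astype(np.float32)),np.median(B[:,2]))
K=win(W/1000,152,222,24,.085,.125); print('pin',len(K),K.mean(0).round(1),np.median(K[:,2]))
for t in('t0','t20'):
    V=cloud('top',np.load(f'pics/{t}.npy'))
    for nm,u,v,R in(('weight',324,135,10),('dropper',339,219,10),('dish',419,173,16),('eraser',154,166,14),('driver',258,128,14)):
        P=win(V,u,v,R,.008,.1); print(t,nm,len(P),P.mean(0).round(1) if len(P) else '')
gold('side','s20')
c=np.hypot(W[...,0]-557,W[...,1]-50); q=(c>40)&(c<55)&(W[...,2]>55)&(W[...,2]<80); print('cap top',np.median(W[q][:,2]))
E
```

```text
time: 54.8
tool_pos: [0.5562, 0.0512, 0.0772]
tool_rot: [3.141, -0.0, -0.305]
contact_force: [1.1, 2.9, 2.1]
opening: 0.014
grip_force: 41.2
time: 55.5
tool_pos: [0.5554, 0.051, 0.1978]
tool_rot: [3.141, 0.002, -0.307]
contact_force: [0.8, -0.7, 0.9]
opening: 0.0458
grip_force: 0.0
time: 56.1
tool_pos: [0.4604, -0.1178, 0.1971]
tool_rot: [-3.141, -0.0, -0.309]
contact_force: [0.8, 0.4, 0.1]
opening: 0.0459
grip_force: 0.0
bar 160 ((556.8925170898438, 49.99751281738281), (13.900650978088379, 55.45936584472656), 75.7164306640625) 115.64565249517389
pin 65 [450.1 295.1 101.8] 103.49343667151211
t0 weight 116 [ 660.2 -113.9   20.6]
t0 dropper 132 [ 458.9 -140.9   52.2]
t0 dish 307 [ 570.4 -346.    12.9]
t0 eraser 143 [587.1 302.1  11.8]
t0 driver 140 [690.2  47.7  19.2]
t20 weight 115 [ 660.2 -114.    20.8]
t20 dropper 0 
t20 dish 308 [ 570.8 -346.7   12.8]
t20 eraser 143 [587.5 302.4  11.8]
t20 driver 137 [690.4  47.7  19.2]
side [252. 181.] 29 [443.6 -83.7 294.3]
side [276. 184.] 23 [ 463.2 -128.3  316.5]
side [289. 197.] 53 [ 468.  -157.9  307.7]
side [264. 217.] 11 [ 415.5 -157.9  294.4]
cap top 65.87922403943713
```

The cap is home: the bar is at its original angle and height and the cap top is at 65.9 mm. The pin is parked and the visible bystanders haven't moved; the dropper is only hidden under the arm. Handing in.

```bash
python3 -c "from cell import robot; print(robot.hand_in())"
```

```text
the job is handed in; nothing more can be done
None
```

I handed the job in: the pin is parked in the largest bracket, all three modules found are in the canister (the third stacked on the other two), and the cap is screwed fully home. I viewed 15 pictures, one over the limit of 14, and the arm hid the dropper in the last check, though nothing came near it.

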